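Lay carved sample tiles in an overlapping fan in the drying tray

TASK

Carry on the fan in the drying tray, which begins with the sample tile pinned in its left-hand row. First put the longer loose tile in the middle row, then the shorter one in the right-hand row. Each goes square end down and carved face up, with that end tucked right home under the lip of its cleat, square and central in the tray, and its head end leaning on the tile behind; do not jam the tiles hard against the tray, and leave the mallet, gouge and stone alone.

Things in the scene. Friction and masses are not known exactly. Their poses are not given: they have to be found in the camera images.
- tray: wooden drying tray fixed to the bench, 220 mm long (own x, to the robot's left), 136 mm wide (own y); origin at the centre of its underside, z up. Floor top 10 mm up; 6 mm high edge strips at y = +-60 to 68 mm. Three rigid cleats cross its middle, with wall faces (looking to +x) at x = -75, -20 and +35 mm: the right-hand, middle and left-hand rows, as the robot sees them. The left-hand row holds the pinned tile.
- mid_cleat (a point): middle-row cleat: foot of its wall face, at floor level on the centre line; axes as the tray's. Cleat 50 mm long in y; wall 4 mm thick, 13 mm high; a 2 mm thick lip on top overhangs the face 4 mm to +x, 11 mm clear beneath. A toe goes down to the floor behind the lip, tile some 9 deg steeper than at rest so its head clears, then slides to -x until it butts. Home, it slopes 30 deg, head up to +x.
- right_cleat (a point): right-hand row cleat, the same size and shape: foot of its wall face, at floor level on the centre line. A tile home here rests sloping about 17 deg, its head end up to +x on the face of the tile in the middle row.
- pinned_head (a point): head end of the fixed sample tile (100 x 60 x 7 mm) in the left-hand row, centre of its upper end face; it leans at 50 deg from level, head up and to +x, toe under its cleat, about 91 mm above the bench at its top
- long_tile_mid (a point): centre (half-way up) of the longer tile: carved wooden sample tile 105 mm long (own x), 60 wide (own y), 7 thick (own z). Square end = toe (own -x); the last 14 mm of the head end (+x) is narrowed to 36 mm, with a hole mark; carved face = own +z. Starts flat on the bench, carved face up, head end roughly away and to the left, left or right of the tray (the two may be swapped).
- long_tile_toe (a point): middle of the longer tile's toe end face, half-way up its thickness, 52.5 mm from the tile's centre; axes as the tile's
- short_tile_mid (a point): centre (half-way up) of the shorter tile: carved wooden sample tile 90 mm long (own x), 60 wide (own y), 7 thick (own z). Square end = toe (own -x); the last 14 mm of the head end (+x) is narrowed to 36 mm, with a hole mark; carved face = own +z. Starts flat on the bench, carved face up, head end roughly away and to the left, left or right of the tray (the two may be swapped).
- short_tile_toe (a point): middle of the shorter tile's toe end face, half-way up its thickness, 45 mm from the tile's centre; axes as the tile's
- mallet: bystander: carver's wooden mallet standing on its head, 90 mm across, 235 mm tall, origin at the centre of its underside
- gouge: bystander: gouge lying on the bench, 240 mm long (own x, blade to +x), 24 mm wide; origin under its middle
- stone: bystander: grey sharpening stone 150 x 50 x 25 mm lying flat, origin at the centre of its underside
There are look-alikes about, which are no part of the job. What is shaped like the part that bears short_tile_mid but green or orange is not meant.

How it is judged:
By the outcome, as a careful person would: the job done as asked, in the order asked, and still so for the second after the job is handed in, with the robot touching nothing.
It also fails if it takes over 69 s, if anything falls off the work surface, if the arm or the gripper's body presses on something with over 40 N, if the wrist force passes 120 N, or if a joint passes its speed limit or range.

ROBOT

A 6-joint arm with a two-finger parallel gripper is mounted at the origin on the work surface. World frame = base frame: x ahead of the robot, y to its left, z up, the work surface at z = 0. Lengths are in m, angles in rad, forces in N, time in s.
With the tool pointing down it reaches from about 0.35 to 0.975 m from the base axis. Payload 7.1 kg.
Tool frame: the origin (TCP) lies at the very end of the fingers, on their centre line; the grasp point (between the pads) lies arm.tcp_to_grasp behind it (arm.tcp_to_grasp is the distance from the TCP to the grasp point, in m); z points along the fingers, y is the direction in which the jaws open and shut (so a half turn about z gives the same grasp; the last joint's range is limited). The gripper opens to 88 mm and grips with 3 to 60 N. Pads are 20 mm wide; open, the fingers measure 115 mm over their backs; the gripper's body (75 mm by 178 mm) begins 61 mm behind the grasp point.
Start: joints at [-1.35, 0.423, 1.63, -0, 1.089, -0.019], TCP at [0.148, -0.607, 0.223] pointing down, gripper open.
Joint ranges: [-3, 3], [-0.9, 2.11], [0.09, 2.58], [-1.31, 4.45], [0.11, 2.69], [-2.54, 2.54]. Speed limits (rad/s): [2.39, 2.39, 3.01, 3.14, 3.14, 3.14].

INTERFACE

Orientations are given as a unit quaternion [x, y, z, w].
In Python, from plant import read_state, imaging, job_done, arm gives the robot as it stands.
- The arm moves only by the tool move_arm, never from a script. Its argument "moves" is a list of rows, each an object with "dp": the shift along the world's x, y, z each as a share of 5 cm, from -1 to 1, a list of three; "delta_rot": the turn, a rotation vector about the world's x, y, z each as a share of 0.1 rad, from -1 to 1, a list of three; "hand": the finger opening in mm, from 0 to 87.8. In form: [{"dp": [x, y, z], "delta_rot": [rx, ry, rz], "hand": hand}, ...]. A call has 1 to 12 rows; each row shifts and turns the commanded pose from where the row before left it; what a row does not reach is not made up. A row lasts 1/10 s, in which the tool goes at most 50 mm and 8.59 degrees, less where a joint would pass 70% of its speed; a pose out of reach is approached as far as the arm can. A call with a number of a shift or a turn outside -1 to 1 is refused whole. A call with a gripper value outside its range is refused whole. The fingers move at their own pace and stop on an object; "grip_force" is the grip in N (left out, the last holds). Time passes only in rows, so rows that do not move let the fingers close. It gives the time, the measured TCP pose, the force and the opening at its end, in the units of the state.
- read_state(): the state, without advancing time (a new reading comes with each control period).
- imaging.snapshot(name): name is "scene" or "top" or "wrist"; returns a dict with "pixels" (400x640x3 uint8, blue, green, red), "range_z" (400x640 float32, m along the optical axis (not along the pixel's ray), 0 where there is no reading), "fovy" (degrees; the focal length in pixels is half the picture's height over the tangent of half this angle, whatever the lens; pixels are square), "cx", "cy" (the principal point, pixels), "world_to_cam" (4x4, takes a point from world to camera coordinates). Camera axes: x right, y down, z forward; pixel columns grow to the right and rows downward; lengths in m; the calibration is good to about 2 mm. A picture is of the moment at which its call begins.
- job_done(): hands the job in, once; it reports no verdict.
The state is a dict: "time_s": time; "joint_pos": joint angles; "dq": joint speeds; "effort": joint torques, N m; "tool_pos": TCP position; "eef_rot": TCP orientation; "ft_force": force on the tool from outside, world axes, zero at the start; "torque": the same for the moment, N m; "grip_width": opening from 0.0 (shut) to 1.0 (fully open).
Only numpy, scipy, OpenCV 4.12 (cv2) and the standard library are available. Lean on these libraries where they do the work, as an engineer would, in place of code of your own. Each camera call takes 0.05 s, during which the arm holds its last target.

## Working session

There is one attempt and no reset: what is moved stays moved. The work goes in short steps, Python scripts to look and compute and a tool call to move; the robot and the scene stay as the last step left them, time stands still between calls to the robot, and variables do not carry over. Pictures are saved under pics/ and viewed, and the job is handed in when it is done.

Besides the shell and the picture viewer there is one more tool, called as name([rows], argument=value, ...), one row to a line, values as JSON. move_arm: Moves the arm, as the interface text tells. Its arguments: {"type":"object","properties":{"moves":{"type":"array"},"grip_force":{"type":"number"}},"required":["moves"]}

```bash
ls -la; mkdir -p pics
cat > h.py <<'E'
import numpy as np, cv2
from plant import read_state, imaging, job_done, arm
def snap(n,save=None):
    s=imaging.snapshot(n)
    if save: cv2.imwrite('pics/'+save,s['pixels'])
    np.savez('/tmp/'+n+'.npz',**{k:np.asarray(v) for k,v in s.items()})
    return s
def cloud(s):
    H,W=s['range_z'].shape
    f=H/2/np.tan(np.radians(float(s['fovy']))/2)
    u,v=np.meshgrid(np.arange(W),np.arange(H))
    z=s['range_z']
    P=np.stack([(u-float(s['cx']))*z/f,(v-float(s['cy']))*z/f,z],-1)
    T=np.linalg.inv(s['world_to_cam'])
    return P@T[:3,:3].T+T[:3,3]
def proj(s,p):
    H=s['range_z'].shape[0]; f=H/2/np.tan(np.radians(float(s['fovy']))/2)
    q=np.asarray(p)@s['world_to_cam'][:3,:3].T+s['world_to_cam'][:3,3]
    return np.stack([q[...,0]/q[...,2]*f+s['cx'],q[...,1]/q[...,2]*f+s['cy']],-1)
E
python3 - <<'E'
from h import *
print(read_state()); print({k:getattr(arm,k) for k in dir(arm) if not k.startswith('_')})
for n in ['scene','top','wrist']:
    s=snap(n,n+'0.png'); print(n,s['fovy'],s['cx'],s['cy'],s['world_to_cam'].round(3).tolist())
E
```

```text
total 12
drwxr-xr-x  3 agent agent 4096 Dec  7 08:29 .
drwxr-xr-x 23 root  root  4096 Dec  7 08:29 ..
drwxr-xr-x  2 agent agent 4096 Dec  7 08:29 pics
{'time_s': 0.0, 'joint_pos': array([-1.34999428e+00,  4.23815297e-01,  1.63072071e+00,  2.49142057e-05,
        1.08859214e+00, -1.90009825e-02]), 'dq': array([-6.17489956e-05,  7.01971319e-04, -7.68723851e-04,  6.24682583e-04,
        8.18459374e-04,  4.66911252e-04]), 'effort': array([ 1.47976400e-03, -5.44626367e+01, -2.73668790e+01,  6.44999533e-02,
        2.28463614e-02, -1.43426587e-04]), 'tool_pos': array([ 0.14835001, -0.60654845,  0.22190558]), 'eef_rot': array([ 9.92820820e-01,  1.19608649e-01, -6.63587150e-05, -7.64954835e-04]), 'ft_force': array([ 0.14013696, -0.21494031, -0.18280641]), 'torque': array([ 0.01887467, -0.00046895, -0.0056996 ]), 'grip_width': 1.003901752489237}
{'IKError': <class 'plant.IKError'>, 'tcp_to_grasp': 0.0187}
scene 55.596728933094795 320.45412474002916 200.323401286192 [[-0.785, 0.619, 0.018, 0.423], [0.378, 0.503, -0.777, -0.161], [-0.49, -0.604, -0.629, 1.424], [0.0, 0.0, 0.0, 1.0]]
top 43.64000198776911 317.47247087595525 203.2144133755255 [[-0.028, -1.0, 0.007, 0.026], [-0.98, 0.027, -0.196, 0.56], [0.196, -0.012, -0.981, 1.638], [0.0, 0.0, 0.0, 1.0]]
wrist 71.65078816717367 321.0962345900323 198.55307265086418 [[0.238, -0.971, -0.002, -0.624], [-0.936, -0.23, 0.265, -0.033], [-0.258, -0.061, -0.964, 0.39], [0.0, 0.0, 0.0, 1.0]]
```

View pics/top0.png

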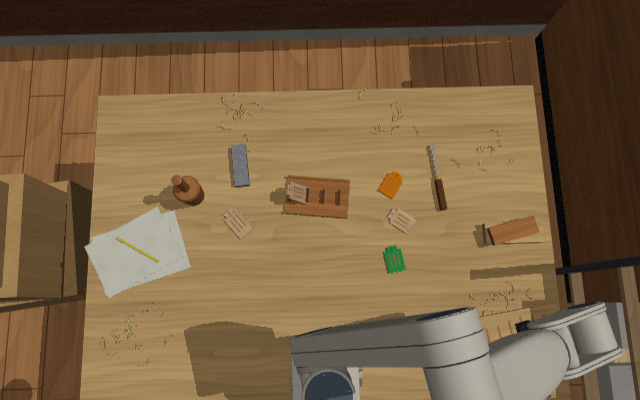

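View pics/scene0.png

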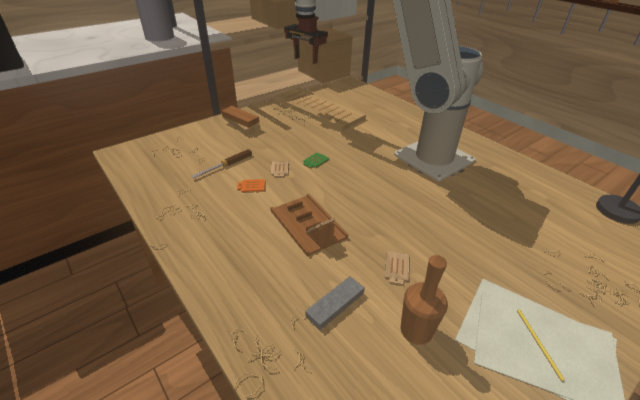

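View pics/wrist0.png

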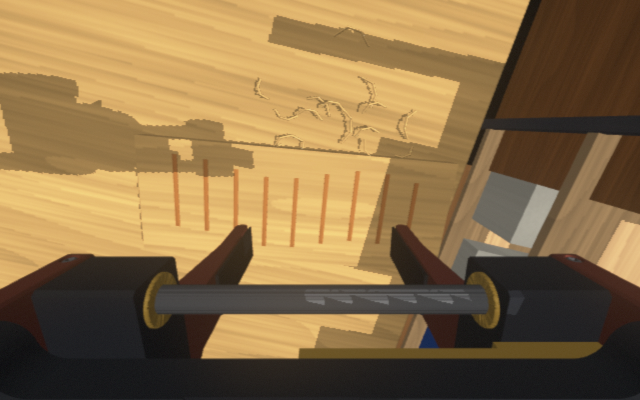

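Run:
```python
from h import *
s=dict(np.load('/tmp/top.npz')); C=cloud(s)
im=s['pixels'].copy()
for (u,v) in [(238,222),(400,220),(391,184),(395,259),(187,190),(240,165),(437,178),(317,197)]:
    print((u,v),C[v,u].round(4))
crop=im[140:285,160:460]
cv2.imwrite('pics/topcrop.png',cv2.resize(crop,None,fx=2.66,fy=2.66,interpolation=cv2.INTER_CUBIC))
# masks: tiles raised
for nm,(u0,u1,v0,v1) in {'L':(218,258,202,244),'R':(384,418,203,236)}.items():
    P=C[v0:v1,u0:u1].reshape(-1,3); Q=P[(P[:,2]>.004)&(P[:,2]<.012)]
    print(nm,len(Q),Q.mean(0),cv2.minAreaRect((Q[:,:2]*1000).astype(np.float32)))
```

```text
(238, 222) [0.5113 0.2869 0.0061]
(400, 220) [ 0.5042 -0.2759 -0.0021]
(391, 184) [ 0.6321 -0.2507  0.0056]
(395, 259) [ 0.3682 -0.2484  0.0107]
(187, 190) [0.5991 0.4324 0.1362]
(240, 165) [0.7096 0.2774 0.0266]
(437, 178) [ 0.646  -0.4108  0.0198]
(317, 197) [0.5926 0.0111 0.0044]
L 462 [0.50762139 0.29167637 0.00704945] ((510.3955993652344, 289.202392578125), (136.29322814941406, 146.474853515625), 89.66587829589844)
R 349 [ 0.50284946 -0.27781445  0.00708642] ((506.9676818847656, -275.9295959472656), (115.96549224853516, 113.34312438964844), 88.12574768066406)
```

View pics/topcrop.png

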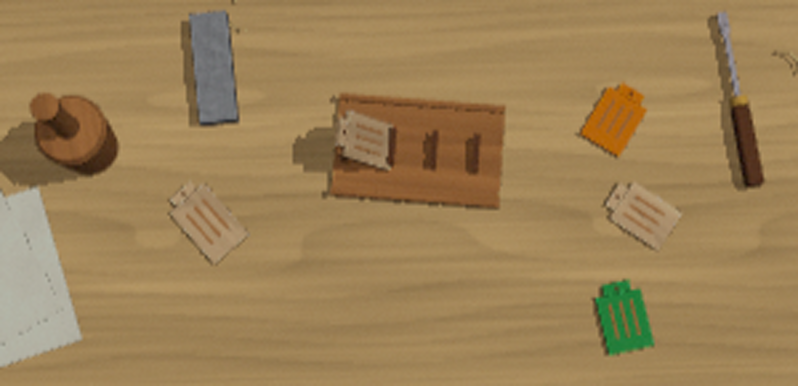

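```bash
cat >> h.py <<'E'
from scipy.spatial.transform import Rotation as Ro
def ypose(deg): # tool down, tool y at angle deg from world x
    a=np.radians(deg); y=np.array([np.cos(a),np.sin(a),0]); z=np.array([0,0,-1.]); return np.stack([np.cross(y,z),y,z],1)
def plan(p,R,st=None):
    st=st or read_state()
    R0=Ro.from_quat(st['eef_rot']); d=(np.asarray(p)-st['tool_pos'])/.05; w=(Ro.from_matrix(R)*R0.inv()).as_rotvec()/.1
    print('total dp units',d.round(3),'rot units',w.round(3),'min rows',np.ceil(max(abs(d).max(),np.linalg.norm(d),abs(w).max())))
    return d,w
# camera in tool frame
E
python3 - <<'E'
from h import *
s=dict(np.load('/tmp/wrist.npz')); st=read_state()
R=Ro.from_quat(st['eef_rot']).as_matrix(); T=np.linalg.inv(s['world_to_cam'])
c=R.T@(T[:3,3]-st['tool_pos']); Rc=R.T@T[:3,:3]; print('cam in tool',c.round(4)); print(Rc.round(3))
np.savez('camtool.npz',c=c,Rc=Rc)
# look pose for R tile
for nm,pt,deg,h in [('R',[.503,-.278,.007],-42,.22),('tray',[.59,.01,.02],-20,.26),('L',[.51,.289,.007],-54,.22)]:
    Rt=ypose(deg); cw=Rt@c; d=Rt@Rc[:,2]
    z=h+cw[2]; tcp=np.array(pt)-d*((z-pt[2])/-d[2])-cw; tcp[2]=h
    print(nm,tcp.round(3)); plan(tcp,Rt)
E
```

```text
cam in tool [ 7.250e-02 -1.000e-04 -1.614e-01]
[[ 0.001 -0.964 -0.265]
 [ 1.     0.001 -0.   ]
 [ 0.001 -0.265  0.964]]
R [ 0.524 -0.255  0.22 ]
total dp units [ 7.505  7.025 -0.042] rot units [-1.00e-02 -5.00e-03  5.98e+00] min rows 11.0
tray [0.603 0.046 0.26 ]
total dp units [ 9.097 13.046  0.758] rot units [-1.00e-02 -8.00e-03  9.82e+00] min rows 16.0
L [0.535 0.307 0.22 ]
total dp units [ 7.73  18.269 -0.042] rot units [-0.011 -0.004  3.886] min rows 20.0
```

move_arm([
  {"dp": [0.64, 0.585, 0], "delta_rot": [0, 0, 0.54], "hand": 87},
  {"dp": [0.64, 0.585, 0], "delta_rot": [0, 0, 0.54], "hand": 87},
  {"dp": [0.64, 0.585, 0], "delta_rot": [0, 0, 0.54], "hand": 87},
  {"dp": [0.64, 0.585, 0], "delta_rot": [0, 0, 0.54], "hand": 87},
  {"dp": [0.64, 0.585, 0], "delta_rot": [0, 0, 0.54], "hand": 87},
  {"dp": [0.64, 0.585, 0], "delta_rot": [0, 0, 0.54], "hand": 87},
  {"dp": [0.64, 0.585, 0], "delta_rot": [0, 0, 0.54], "hand": 87},
  {"dp": [0.64, 0.585, 0], "delta_rot": [0, 0, 0.54], "hand": 87},
  {"dp": [0.64, 0.585, 0], "delta_rot": [0, 0, 0.54], "hand": 87},
  {"dp": [0.64, 0.585, 0], "delta_rot": [0, 0, 0.54], "hand": 87},
  {"dp": [0.64, 0.585, 0], "delta_rot": [0, 0, 0.54], "hand": 87},
  {"dp": [0, 0, 0], "delta_rot": [0, 0, 0], "hand": 87},
])

```text
time_s: 1.35
tool_pos: [0.5035, -0.2822, 0.2226]
eef_rot: [0.913, 0.408, 0.001, -0.0]
ft_force: [-0.2, -0.4, -0.4]
grip_width: 0.989
```

Run:
```python
from h import *
s=snap('wrist','wR.png'); st=read_state(); np.savez('/tmp/wR.npz',**s); print(st['tool_pos'],st['joint_pos'].round(3),st['time_s'])
d=cloud(s); print(d[100,320],d[60,320])
```

```text
[ 0.50177696 -0.28363081  0.22239712] [-0.535  0.353  1.74   0.     1.05   0.198] 1.4
[ 0.56986899 -0.20599808 -0.00067378] [ 0.60186677 -0.17034926 -0.00085215]
```

View pics/wR.png

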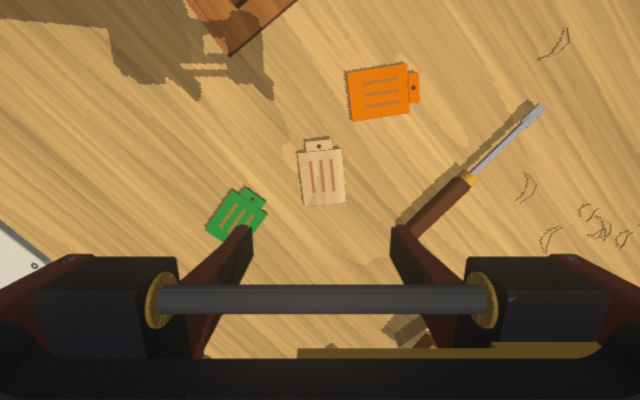

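```bash
cat >> h.py <<'E'
def onplane(s,uv,z):
    H=s['range_z'].shape[0]; f=H/2/np.tan(np.radians(float(s['fovy']))/2)
    uv=np.asarray(uv,float); T=np.linalg.inv(s['world_to_cam'])
    d=np.stack([(uv[...,0]-s['cx'])/f,(uv[...,1]-s['cy'])/f,np.ones(uv.shape[:-1])],-1)@T[:3,:3].T
    return T[:3,3]+d*((z-T[2,3])/d[...,2])[...,None]
E
python3 - <<'E'
from h import *
s=dict(np.load('/tmp/wR.npz')); C=cloud(s)
u0,u1,v0,v1=280,365,125,220
z=C[v0:v1,u0:u1,2]; print(np.percentile(z,[5,25,50,75,95]).round(4))
im=s['pixels'][v0:v1,u0:u1]; 
cv2.imwrite('pics/wRc.png',cv2.resize(im,None,fx=6,fy=6,interpolation=cv2.INTER_CUBIC))
hsv=cv2.cvtColor(im,cv2.COLOR_BGR2HSV); cv2.imwrite('pics/wRs.png',cv2.resize(np.hstack([hsv[...,1],((z>.0035)*255).astype(np.uint8)]),None,fx=4,fy=4,interpolation=cv2.INTER_NEAREST))
E
```

```text
[-0.0017 -0.0009 -0.0001  0.0058  0.0072]
```

View pics/wRc.png

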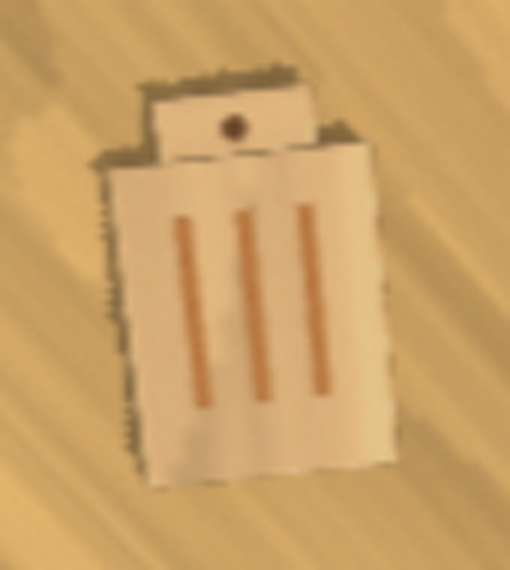

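View pics/wRs.png

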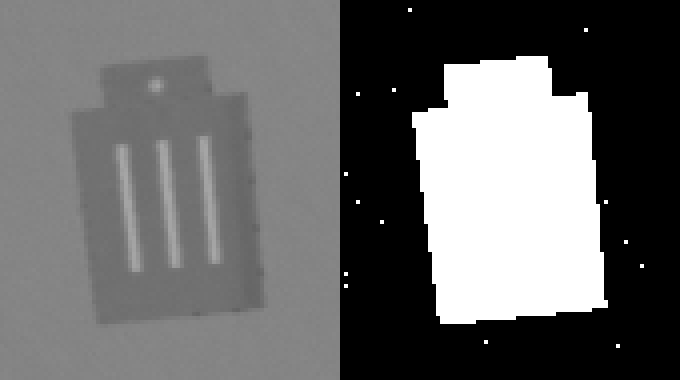

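```bash
cat >> h.py <<'E'
def tilefit(s,box):
    u0,u1,v0,v1=box; C=cloud(s); z=C[v0:v1,u0:u1,2]
    m=((z>.0035)&(z<.012)).astype(np.uint8)
    n,lab,stt,_=cv2.connectedComponentsWithStats(m); k=1+np.argmax(stt[1:,4])
    vv,uu=np.nonzero(lab==k)
    P=onplane(s,np.stack([uu+u0,vv+v0],-1),.007)[:,:2]*1000
    (c,sz,a)=cv2.minAreaRect(P.astype(np.float32)); print('rect',np.round(c,1),np.round(sz,1),round(a,1))
    c=np.array(c); ax=np.radians(a); e=np.array([np.cos(ax),np.sin(ax)])
    if sz[0]<sz[1]: e=np.array([-e[1],e[0]])
    # head = narrower end
    t=(P-c)@e; w=(P-c)@np.array([-e[1],e[0]]); L=max(sz)/2
    if np.ptp(w[t>L-8])>np.ptp(w[t<-L+8]): e=-e
    print('centre mm',c.round(1),'heading deg',np.degrees(np.arctan2(e[1],e[0])).round(2)); return c,e
E
python3 - <<'E'
from h import *
s=dict(np.load('/tmp/wR.npz')); tilefit(s,(280,365,125,220))
print('z bench',np.median(cloud(s)[100:120,300:340,2]))
t=np.load('/tmp/top.npz'); tilefit(dict(t),(380,422,200,240)); tilefit(dict(t),(216,260,200,246))
E
```

```text
rect [ 508.3 -278.5] [89.7 59.7] 54.1
centre mm [ 508.3 -278.5] heading deg 54.09
z bench -0.000614914046161652
rect [ 502.6 -284.6] [109.9  80.3] 62.5
centre mm [ 502.6 -284.6] heading deg -117.51
rect [512.5 287.5] [110.2  78.5] 30.5
centre mm [512.5 287.5] heading deg 30.54
```

move_arm([
  {"dp": [0.22, 0.61, 0.05], "delta_rot": [0, 0, 0.91], "hand": 87},
  {"dp": [0.22, 0.61, 0.05], "delta_rot": [0, 0, 0.91], "hand": 87},
  {"dp": [0.22, 0.61, 0.05], "delta_rot": [0, 0, 0.91], "hand": 87},
  {"dp": [0.22, 0.61, 0.05], "delta_rot": [0, 0, 0.91], "hand": 87},
  {"dp": [0.22, 0.61, 0.05], "delta_rot": [0, 0, 0.91], "hand": 87},
  {"dp": [0.22, 0.61, 0.05], "delta_rot": [0, 0, 0.91], "hand": 87},
  {"dp": [0.22, 0.61, 0.05], "delta_rot": [0, 0, 0.91], "hand": 87},
  {"dp": [0.22, 0.61, 0.05], "delta_rot": [0, 0, 0.91], "hand": 87},
  {"dp": [0, 0, 0], "delta_rot": [0, 0, 0], "hand": 87},
])

```text
time_s: 2.3
tool_pos: [0.589, -0.0398, 0.2429]
eef_rot: [0.709, 0.705, 0.0, 0.0]
ft_force: [0.4, 0.2, -0.2]
grip_width: 0.994
```

Run:
```python
from h import *
s=snap('wrist','wT.png'); st=read_state(); np.savez('/tmp/wT.npz',**s); print(st['tool_pos'],st['joint_pos'].round(3),st['time_s'])
z=cloud(s)[...,2]; cv2.imwrite('pics/wTz.png',np.clip(z*2500,0,255).astype(np.uint8))
```

```text
[ 0.58834476 -0.04122896  0.24258218] [-0.09   0.35   1.692 -0.     1.1   -0.081] 2.35
```

View pics/wT.png

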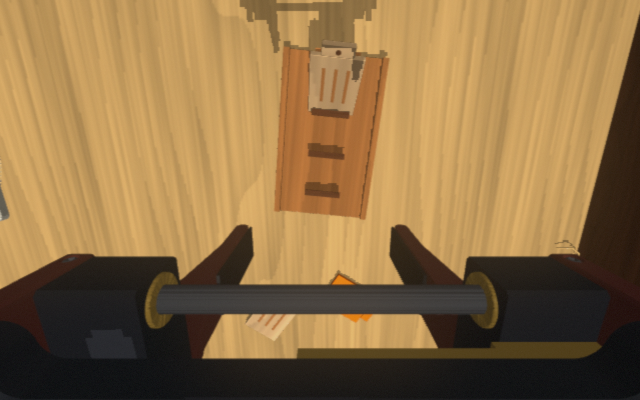

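View pics/wTz.png

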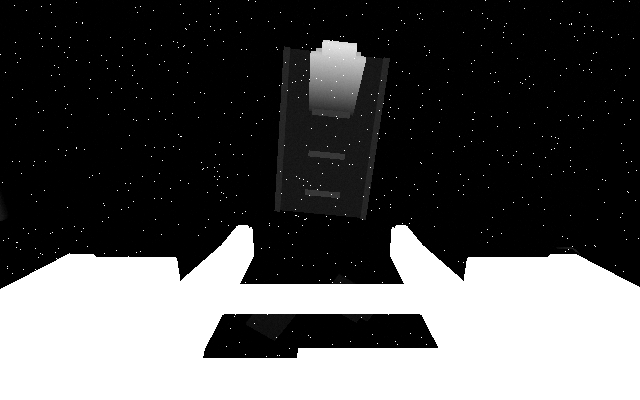

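```bash
cat >> h.py <<'E'
def trayfit(s,box):
    u0,u1,v0,v1=box; C=cloud(s)[v0:v1,u0:u1]; z=cv2.medianBlur(C[...,2].astype(np.float32),3)
    m=((z>.005)&(z<.019)).astype(np.uint8)
    n,lab,stt,_=cv2.connectedComponentsWithStats(m); k=1+np.argmax(stt[1:,4])
    P=C[lab==k][:,:2]*1000; zz=z[lab==k]
    (c,sz,a)=cv2.minAreaRect(P.astype(np.float32)); print('tray rect',np.round(c,1),np.round(sz,1),round(a,2))
    # lips
    ml=((z>.0205)&(z<.026)).astype(np.uint8); n,lab,stt,_=cv2.connectedComponentsWithStats(ml)
    for k in range(1,n):
        if stt[k,4]>60:
            Q=C[lab==k]; r=cv2.minAreaRect((Q[:,:2]*1000).astype(np.float32)); print('lip',Q.mean(0).round(4),np.round(r[0],1),np.round(r[1],1),round(r[2],2))
    print('floor z',np.median(z[(z>.007)&(z<.013)]), 'strip z',np.median(z[(z>.014)&(z<.019)]))
    return P,zz,C,z
E
python3 - <<'E'
from h import *
s=dict(np.load('/tmp/wT.npz')); P,zz,C,z=trayfit(s,(260,400,35,225))
cv2.imwrite('pics/wTc.png',cv2.resize(s['pixels'][35:225,260:400],None,fx=3.1,fy=3.1,interpolation=cv2.INTER_CUBIC))
for u,v in [(284,45),(389,57),(366,219),(276,211)]: print(onplane(s,[u,v],.016).round(4))
t=dict(np.load('/tmp/top.npz')); trayfit(t,(270,365,165,230))
E
```

```text
tray rect [600.1   9.4] [225.4 139.8] 84.24
lip [0.6025 0.0481 0.0242] [602.2  43.5] [23.9 58.9] 84.46
lip [ 0.5965 -0.0099  0.0225] [596.3  -9.9] [ 8.  49.8] 84.08
lip [ 0.5904 -0.0635  0.0261] [580.  -24.1] [ 46.6 105.3] 14.67
floor z 0.009428491 strip z 0.015291593
[0.5433 0.1272 0.016 ]
[0.6766 0.1128 0.016 ]
[ 0.6556 -0.1058  0.016 ]
[ 0.5226 -0.0926  0.016 ]
tray rect [449.7  28.5] [220. 439.] 83.32
floor z 0.009473242 strip z 0.015318061
```

View pics/wTc.png

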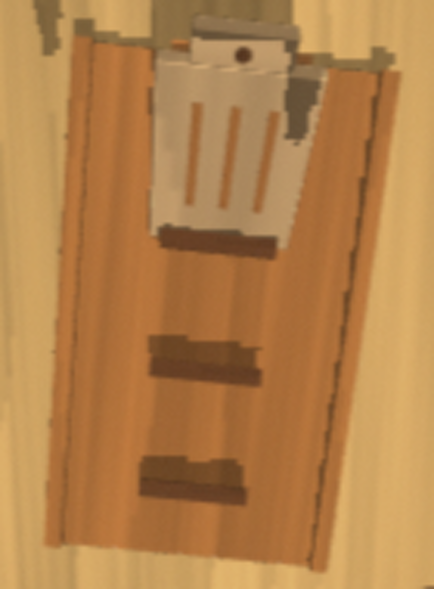

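```bash
cat >> h.py <<'E'
def trayfit2(s,box,c0=(600,10),h0=84.4):
    """lateral/longitudinal edges via histograms"""
    u0,u1,v0,v1=box; C=cloud(s)[v0:v1,u0:u1]; z=cv2.medianBlur(C[...,2].astype(np.float32),3)
    uu,vv=np.meshgrid(np.arange(u0,u1),np.arange(v0,v1)); uv=np.stack([uu,vv],-1)
    def comps(m,plane,amin,lab_):
        n,lab,stt,cen=cv2.connectedComponentsWithStats(m.astype(np.uint8)); out=[]
        for k in range(1,n):
            if stt[k,4]<amin: continue
            Q=onplane(s,uv[lab==k],plane)[:,:2]*1000
            r=cv2.minAreaRect(Q.astype(np.float32)); mu=Q.mean(0); w,V=np.linalg.eigh(np.cov((Q-mu).T)); e=V[:,1]*np.sign(V[1,1]) 
            print(lab_,stt[k,4],'mean',mu.round(1),'axis',np.degrees(np.arctan2(e[1],e[0])).round(2),'rect',np.round(r[0],1),np.round(r[1],1)); out.append((mu,e))
        return out
    comps((z>.0128)&(z<.0185),.016,40,'strip'); comps((z>.0195)&(z<.0265),.023,25,'lip')
E
python3 - <<'E'
from h import *
s=dict(np.load('/tmp/wT.npz')); trayfit2(s,(260,400,35,225))
t=dict(np.load('/tmp/top.npz')); trayfit2(t,(270,365,165,230));
E
```

```text
strip 1002 mean [535.9  25.1] axis 84.08 rect [535.   16.2] [218.8   8.3]
strip 997 mean [662.6  11.6] axis 84.06 rect [661.7   3. ] [218.9   8.7]
lip 497 mean [602.2  48.6] axis 173.89 rect [602.8  48.2] [15.7 59.3]
lip 215 mean [596.5  -9.9] axis 174.04 rect [596.3  -9.8] [ 8.  49.8]
lip 201 mean [590.4 -64.3] axis 174.09 rect [590.4 -64.3] [ 8.5 48.9]
strip 60 mean [530.   10.9] axis 84.3 rect [529.5  11.3] [100.4  10.7]
lip 52 mean [598.7  51.2] axis 173.43 rect [598.2  50.1] [15.8 60.4]
```

move_arm([
  {"dp": [-0.17, 0.65, -0.05], "delta_rot": [0, 0, -0.94], "hand": 87},
  {"dp": [-0.17, 0.65, -0.05], "delta_rot": [0, 0, -0.94], "hand": 87},
  {"dp": [-0.17, 0.65, -0.05], "delta_rot": [0, 0, -0.94], "hand": 87},
  {"dp": [-0.17, 0.65, -0.05], "delta_rot": [0, 0, -0.94], "hand": 87},
  {"dp": [-0.17, 0.65, -0.05], "delta_rot": [0, 0, -0.94], "hand": 87},
  {"dp": [-0.17, 0.65, -0.05], "delta_rot": [0, 0, -0.94], "hand": 87},
  {"dp": [-0.17, 0.65, -0.05], "delta_rot": [0, 0, -0.94], "hand": 87},
  {"dp": [-0.17, 0.65, -0.05], "delta_rot": [0, 0, -0.94], "hand": 87},
  {"dp": [-0.17, 0.65, -0.05], "delta_rot": [0, 0, -0.94], "hand": 87},
  {"dp": [-0.17, 0.65, -0.05], "delta_rot": [0, 0, -0.94], "hand": 87},
  {"dp": [0, 0, 0], "delta_rot": [0, 0, 0], "hand": 87},
])

```text
time_s: 3.45
tool_pos: [0.5028, 0.2845, 0.2171]
eef_rot: [0.952, 0.305, -0.0, -0.0]
ft_force: [-0.6, -0.8, 0.0]
grip_width: 0.991
```

Run:
```python
from h import *
s=snap('wrist','wL.png'); st=read_state(); np.savez('/tmp/wL.npz',**s); print(st['tool_pos'],st['joint_pos'].round(3),st['time_s'])
c,e=tilefit(s,(240,400,90,235)); h=np.degrees(np.arctan2(e[1],e[0]))
plan([c[0]/1e3,c[1]/1e3,.1],ypose(h-90))
cv2.imwrite('pics/wLc.png',cv2.resize(s['pixels'][90:235,240:400],None,fx=3,fy=3,interpolation=cv2.INTER_CUBIC))
```

```text
[0.50319527 0.28306648 0.21722357] [ 4.920e-01  3.610e-01  1.741e+00 -1.000e-03  1.041e+00  1.441e+00] 3.5
rect [514.9 289.2] [104.6  59.6] 40.4
centre mm [514.9 289.2] heading deg 40.44
total dp units [ 0.234  0.123 -2.344] rot units [ 0.01  -0.007  0.836] min rows 3.0
```

View pics/wLc.png

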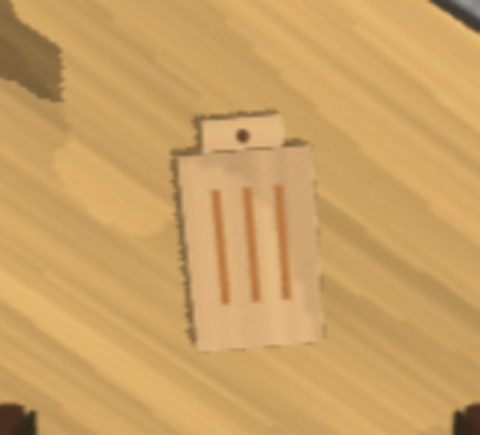

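move_arm([
  {"dp": [0.08, 0.04, -0.6], "delta_rot": [0, 0, 0.28], "hand": 87},
  {"dp": [0.08, 0.04, -0.6], "delta_rot": [0, 0, 0.28], "hand": 87},
  {"dp": [0.075, 0.043, -0.6], "delta_rot": [0.01, -0.007, 0.28], "hand": 87},
  {"dp": [0, 0, -0.6], "delta_rot": [0, 0, 0], "hand": 87},
  {"dp": [0, 0, -0.6], "delta_rot": [0, 0, 0], "hand": 87},
  {"dp": [0, 0, -0.5], "delta_rot": [0, 0, 0], "hand": 87},
  {"dp": [0, 0, -0.4], "delta_rot": [0, 0, 0], "hand": 87},
  {"dp": [0, 0, -0.3], "delta_rot": [0, 0, 0], "hand": 87},
  {"dp": [0, 0, 0], "delta_rot": [0, 0, 0], "hand": 87},
  {"dp": [0, 0, 0], "delta_rot": [0, 0, 0], "hand": 87},
])

```text
time_s: 4.5
tool_pos: [0.5158, 0.2889, 0.008]
eef_rot: [0.939, 0.345, 0.001, -0.0]
ft_force: [0.6, 0.2, 0.8]
grip_width: 0.994
```

Run:
```python
from h import *
plan([.5149,.2892,.0035],ypose(40.44-90)); print(read_state()['tool_pos'],read_state()['ft_force'])
```

```text
total dp units [-0.018  0.005 -0.09 ] rot units [-0.009  0.008  0.009] min rows 1.0
[0.51578477 0.28893678 0.00801588] [0.64616922 0.2080786  0.81875582]
```

move_arm([
  {"dp": [0, 0, -0.1], "delta_rot": [0, 0, 0], "hand": 87},
  {"dp": [0, 0, 0], "delta_rot": [0, 0, 0], "hand": 60},
  {"dp": [0, 0, 0], "delta_rot": [0, 0, 0], "hand": 50},
  {"dp": [0, 0, 0], "delta_rot": [0, 0, 0], "hand": 50},
  {"dp": [0, 0, 0], "delta_rot": [0, 0, 0], "hand": 50},
  {"dp": [0, 0, 0], "delta_rot": [0, 0, 0], "hand": 50},
  {"dp": [0, 0, 0], "delta_rot": [0, 0, 0], "hand": 50},
], grip_force=20)

```text
time_s: 5.2
tool_pos: [0.5153, 0.29, 0.003]
eef_rot: [0.938, 0.346, 0.001, -0.0]
ft_force: [-0.3, -0.4, 3.7]
grip_width: 0.678
```

Run:
```python
from h import *
for i in range(2):
    st=read_state(); print(st['tool_pos'],st['eef_rot'],st['ft_force'],st['grip_width']*88)
```

```text
[0.5153466  0.28998468 0.00298245] [ 9.38361810e-01  3.45653643e-01  7.02999312e-04 -4.21537452e-04] [-0.31400758 -0.37357441  3.6912097 ] 59.62824460505158
[0.5153466  0.28998468 0.00298245] [ 9.38361810e-01  3.45653643e-01  7.02999312e-04 -4.21537452e-04] [-0.31400758 -0.37357441  3.6912097 ] 59.62824460505158
```

```bash
cat >> h.py <<'E'
TC=np.array([.5984,.0100,0]); HD=np.radians(84.08)
EX=np.array([np.cos(HD),np.sin(HD),0]); EY=np.array([-np.sin(HD),np.cos(HD),0]); EZ=np.array([0,0,1.])
def tray(x,y,z): return TC+x*EX+y*EY+z*EZ
def tpose(xb,zb,th,L,dx=0.,dz=.0005,y=0.):
    """toe bottom edge at tray x=xb, z=zb (m); slope th deg -> TCP pos, R"""
    t=np.radians(th); xt=np.cos(t)*EX+np.sin(t)*EZ; zt=-np.sin(t)*EX+np.cos(t)*EZ
    mid=tray(xb,y,zb)+L/2*xt+.0035*zt
    return mid-dx*xt-dz*zt, np.stack([xt,-EY,-zt],1)
E
python3 - <<'E'
from h import *
for xb,zb in [(-.0076,.10),(-.0076,.011),(-.0156,.011)]:
    p,R=tpose(xb,zb,39,.105,dx=-.0007); print(p.round(4)); plan(p,R)
E
```

```text
[0.6017 0.0417 0.1358]
total dp units [ 1.727 -4.966  2.657] rot units [ 6.152 -3.238  7.314] min rows 8.0
[0.6017 0.0417 0.0468]
total dp units [ 1.727 -4.966  0.877] rot units [ 6.152 -3.238  7.314] min rows 8.0
[0.6009 0.0337 0.0468]
total dp units [ 1.71  -5.125  0.877] rot units [ 6.152 -3.238  7.314] min rows 8.0
```

move_arm([
  {"dp": [0, 0, 0.5], "delta_rot": [0, 0, 0], "hand": 50},
  {"dp": [0, 0, 0.8], "delta_rot": [0, 0, 0], "hand": 50},
  {"dp": [0, 0, 0.8], "delta_rot": [0, 0, 0], "hand": 50},
  {"dp": [0.144, -0.41, 0.1], "delta_rot": [0.51, -0.27, 0.61], "hand": 50},
  {"dp": [0.144, -0.41, 0.1], "delta_rot": [0.51, -0.27, 0.61], "hand": 50},
  {"dp": [0.144, -0.41, 0.1], "delta_rot": [0.51, -0.27, 0.61], "hand": 50},
  {"dp": [0.144, -0.41, 0.1], "delta_rot": [0.51, -0.27, 0.61], "hand": 50},
  {"dp": [0.144, -0.41, 0.1], "delta_rot": [0.51, -0.27, 0.61], "hand": 50},
  {"dp": [0.144, -0.41, 0.1], "delta_rot": [0.51, -0.27, 0.61], "hand": 50},
  {"dp": [0.144, -0.41, 0.1], "delta_rot": [0.51, -0.27, 0.61], "hand": 50},
  {"dp": [0.144, -0.41, 0.1], "delta_rot": [0.51, -0.27, 0.61], "hand": 50},
  {"dp": [0.144, -0.41, 0.1], "delta_rot": [0.51, -0.27, 0.61], "hand": 50},
])

```text
time_s: 6.4
tool_pos: [0.5801, 0.1044, 0.153]
eef_rot: [0.778, 0.574, 0.19, -0.17]
ft_force: [-0.4, 0.4, -1.2]
grip_width: 0.678
```

move_arm([
  {"dp": [0.144, -0.41, 0.1], "delta_rot": [0.51, -0.27, 0.61], "hand": 50},
  {"dp": [0.144, -0.41, 0], "delta_rot": [0.51, -0.27, 0.61], "hand": 50},
  {"dp": [0.144, -0.41, 0], "delta_rot": [0.51, -0.27, 0.61], "hand": 50},
  {"dp": [0, 0, 0], "delta_rot": [0, 0, 0], "hand": 50},
  {"dp": [0, 0, 0], "delta_rot": [0, 0, 0], "hand": 50},
])

```text
time_s: 6.9
tool_pos: [0.6014, 0.0433, 0.157]
eef_rot: [0.701, 0.631, 0.247, -0.222]
ft_force: [-0.3, 1.0, -0.7]
grip_width: 0.68
```

Run:
```python
from h import *
st=read_state(); print(st['tool_pos'],st['joint_pos'].round(2),st['ft_force'].round(2),st['time_s'],st['grip_width']*88)
p,R=tpose(-.0076,.10,39,.105,dx=-.0007); plan(p,R)
for n in ['wrist','scene']: s=snap(n,n+'1.png'); np.savez('/tmp/%s1.npz'%n,**s)
```

```text
[0.60140059 0.04327417 0.15702381] [-0.27  0.56  1.77  0.77  1.09 -0.63] [-0.3   1.01 -0.65] 6.9 59.8638498308943
total dp units [ 0.006 -0.032 -0.424] rot units [ 0.036 -0.006  0.025] min rows 1.0
```

View pics/wrist1.png

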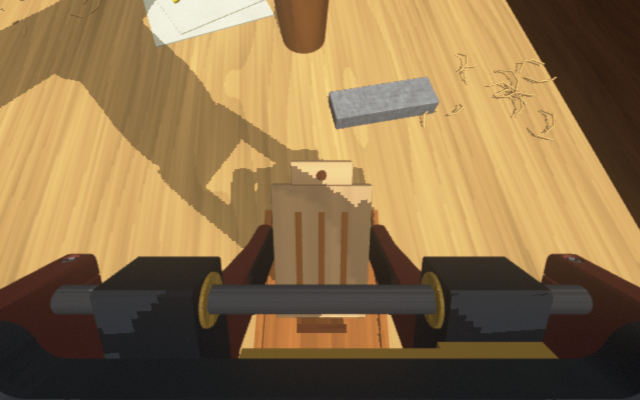

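View pics/scene1.png

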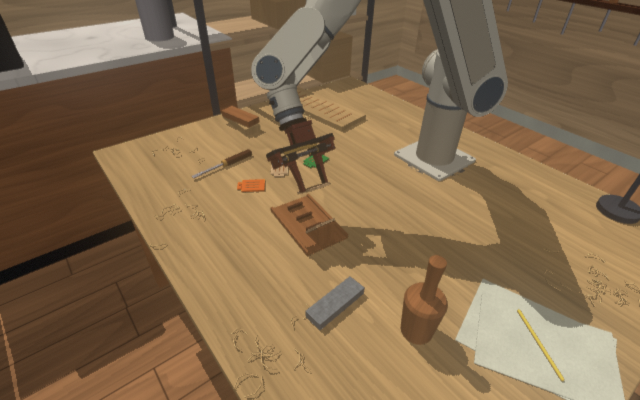

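```bash
cat >> h.py <<'E'
def held(s,L):
    k=np.load('camtool.npz'); H=400; f=200/np.tan(np.radians(float(s['fovy']))/2)
    z=s['range_z']; u,v=np.meshgrid(np.arange(640),np.arange(400))
    P=np.stack([(u-s['cx'])*z/f,(v-s['cy'])*z/f,z],-1)@k['Rc'].T+k['c']
    m=(abs(P[...,0])<.08)&(abs(P[...,1])<.026)&(abs(P[...,2]+.004)<.012)&(v<284)
    Q=P[m]; A=np.c_[Q[:,0],Q[:,1],np.ones(len(Q))]; c,*_=np.linalg.lstsq(A,Q[:,2],rcond=None)
    print('n',len(Q),'plane tilt deg x',np.degrees(np.arctan(c[0])).round(2),'y',np.degrees(np.arctan(c[1])).round(2),'z0 mm',1e3*c[2])
    h=Q[abs(Q[:,1])<.015]; print('head end max x mm',np.percentile(h[:,0],[98,99.5,100])*1e3,'exp',L/2*1e3)
    m=(abs(P[...,0])<.08)&(abs(P[...,1])<.04)&(abs(P[...,2]+.004)<.008)&(v<230)&(v>190); Q=P[m]; print('y range',np.percentile(Q[:,1],[1,99])*1e3)
    hd=P[(v>155)&(v<192)&(abs(P[...,2]+.004)<.01)&(abs(P[...,1])<.03)]; print('head y range',np.percentile(hd[:,1],[1,99])*1e3)
E
python3 - <<'E'
from h import *
held(dict(np.load('/tmp/wrist1.npz')),.105)
E
```

```text
n 9948 plane tilt deg x 0.33 y 0.04 z0 mm -3.3300200103889197
head end max x mm [50.63221596 51.17166689 51.32927582] exp 52.5
y range [-33.71943416  33.68125773]
head y range [-28.10213476  28.2508461 ]
```

move_arm([
  {"dp": [0, -0.03, -0.5], "delta_rot": [0.036, 0, 0.025], "hand": 50},
  {"dp": [0, 0, -0.5], "delta_rot": [0, 0, 0], "hand": 50},
  {"dp": [0, 0, -0.5], "delta_rot": [0, 0, 0], "hand": 50},
  {"dp": [0, 0, -0.3], "delta_rot": [0, 0, 0], "hand": 50},
  {"dp": [0, 0, 0], "delta_rot": [0, 0, 0], "hand": 50},
  {"dp": [0, 0, 0], "delta_rot": [0, 0, 0], "hand": 50},
])

```text
time_s: 7.6
tool_pos: [0.6017, 0.0429, 0.0682]
eef_rot: [0.699, 0.632, 0.248, -0.224]
ft_force: [-0.5, 0.1, -0.8]
grip_width: 0.676
```

Run:
```python
from h import *
st=read_state(); print(st['tool_pos'],st['ft_force'].round(2),st['time_s'])
p,R=tpose(-.0076,.0105,39,.105,dx=-.001); plan(p,R)
for n in ['wrist','scene','top']:
  s=snap(n); np.savez('/tmp/%s2.npz'%n,**s); q=proj(s,tray(-.02,0,.02)); print(n,q)
  im=s['pixels']
  if n=='wrist': cv2.imwrite('pics/w2.png',im)
  else:
    u,v=q.astype(int); cv2.imwrite('pics/%s2.png'%n,cv2.resize(im[v-60:v+60,u-80:u+80],None,fx=5,fy=5,interpolation=cv2.INTER_CUBIC))
```

```text
[0.60170216 0.04294774 0.06824388] [-0.55  0.1  -0.79] 7.6
total dp units [ 0.    -0.021 -0.435] rot units [-0.005  0.012 -0.029] min rows 1.0
wrist [321.05252795 331.28161209]
scene [303.3363413 215.0800126]
top [323.04245286 194.85562965]
```

View pics/w2.png

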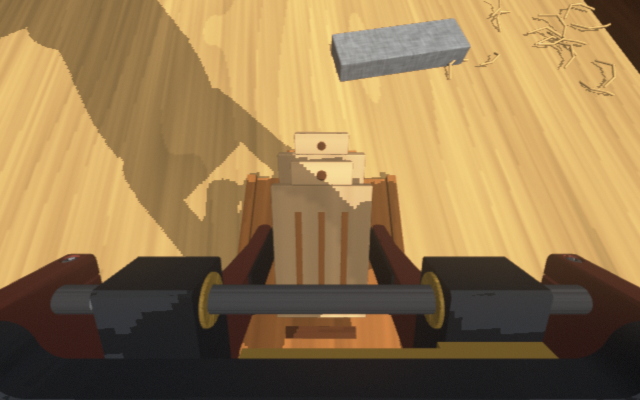

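View pics/scene2.png

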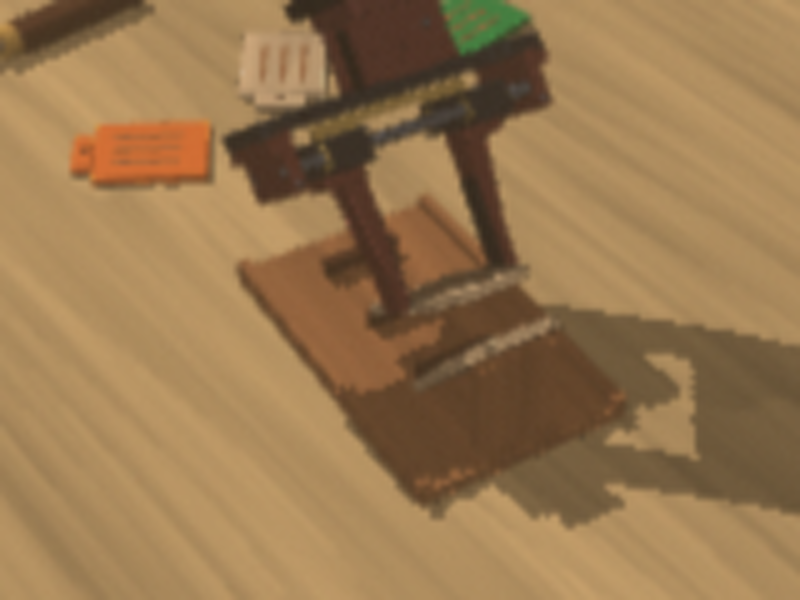

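move_arm([
  {"dp": [0, -0.02, -0.25], "delta_rot": [0, 0, -0.02], "hand": 50},
  {"dp": [0, 0, -0.12], "delta_rot": [0, 0, 0], "hand": 50},
  {"dp": [0, 0, -0.04], "delta_rot": [0, 0, 0], "hand": 50},
  {"dp": [0, 0, 0], "delta_rot": [0, 0, 0], "hand": 50},
  {"dp": [0, 0, 0], "delta_rot": [0, 0, 0], "hand": 50},
])

```text
time_s: 8.25
tool_pos: [0.6016, 0.0413, 0.0471]
eef_rot: [0.7, 0.631, 0.248, -0.223]
ft_force: [0.4, 0.5, -0.4]
grip_width: 0.681
```

Run:
```python
from h import *
st=read_state(); print(st['tool_pos'],st['ft_force'].round(2),st['torque'].round(2),st['time_s'])
p,R=tpose(-.0076,.0105,39,.105,dx=-.001); plan(p,R)
```

```text
[0.60160332 0.04127813 0.04706595] [ 0.42  0.5  -0.36] [-0.32 -0.04 -0.02] 8.25
total dp units [ 0.002  0.013 -0.011] rot units [-0.004  0.01  -0.002] min rows 1.0
```

move_arm([
  {"dp": [-0.004, -0.04, 0], "delta_rot": [0, 0, 0], "hand": 50},
  {"dp": [-0.004, -0.04, 0], "delta_rot": [0, 0, 0], "hand": 50},
  {"dp": [-0.002, -0.02, 0], "delta_rot": [0, 0, 0], "hand": 50},
  {"dp": [0, 0, 0], "delta_rot": [0, 0, 0], "hand": 50},
])

```text
time_s: 8.65
tool_pos: [0.6012, 0.0361, 0.0473]
eef_rot: [0.7, 0.631, 0.248, -0.223]
ft_force: [0.2, 0.9, -0.8]
grip_width: 0.679
```

move_arm([
  {"dp": [-0.002, -0.02, 0], "delta_rot": [0, 0, 0], "hand": 50},
  {"dp": [0, 0, 0], "delta_rot": [0, 0, 0], "hand": 50},
])

```text
time_s: 8.85
tool_pos: [0.601, 0.0352, 0.0472]
eef_rot: [0.7, 0.631, 0.248, -0.223]
ft_force: [0.4, -0.2, -0.2]
grip_width: 0.679
```

Run:
```python
from h import *
st=read_state(); print(st['tool_pos'],st['ft_force'].round(2),st['torque'].round(2),st['time_s'])
p,R=tpose(-.0156,.0105,39,.105,dx=-.001); plan(p,R)
```

```text
[0.60101191 0.03519997 0.04719019] [ 0.44 -0.19 -0.23] [-0.33 -0.04  0.05] 8.85
total dp units [-0.003 -0.025 -0.014] rot units [-0.003  0.012 -0.001] min rows 1.0
```

move_arm([
  {"dp": [-0.002, -0.02, 0], "delta_rot": [0, 0, 0], "hand": 50},
  {"dp": [0, 0, 0], "delta_rot": [0, 0, 0], "hand": 50},
])

```text
time_s: 9.05
tool_pos: [0.6009, 0.0343, 0.0472]
eef_rot: [0.7, 0.631, 0.248, -0.223]
ft_force: [0.2, 0.6, -0.1]
grip_width: 0.676
```

move_arm([
  {"dp": [-0.001, -0.01, 0], "delta_rot": [0, 0, 0], "hand": 50},
  {"dp": [0, 0, 0], "delta_rot": [0, 0, 0], "hand": 50},
])

```text
time_s: 9.25
tool_pos: [0.6008, 0.0338, 0.0472]
eef_rot: [0.7, 0.631, 0.248, -0.223]
ft_force: [0.7, -0.3, 0.2]
grip_width: 0.681
```

move_arm([
  {"dp": [-0.001, -0.01, 0], "delta_rot": [0, 0, 0], "hand": 50},
  {"dp": [0, 0, 0], "delta_rot": [0, 0, 0], "hand": 50},
])

```text
time_s: 9.45
tool_pos: [0.6008, 0.0335, 0.0473]
eef_rot: [0.7, 0.631, 0.249, -0.224]
ft_force: [0.0, 2.1, 0.5]
grip_width: 0.683
```

move_arm([
  {"dp": [-0.001, -0.01, 0], "delta_rot": [0, 0, 0], "hand": 50},
  {"dp": [0, 0, 0], "delta_rot": [0, 0, 0], "hand": 50},
])

```text
time_s: 9.65
tool_pos: [0.6008, 0.0333, 0.0475]
eef_rot: [0.7, 0.631, 0.249, -0.224]
ft_force: [1.4, 3.5, 1.5]
grip_width: 0.68
```

move_arm([
  {"dp": [0, 0, -0.01], "delta_rot": [0, 0, 0], "hand": 50},
  {"dp": [0, 0, 0], "delta_rot": [0, 0, 0], "hand": 50},
])

```text
time_s: 9.85
tool_pos: [0.6008, 0.0333, 0.047]
eef_rot: [0.7, 0.631, 0.249, -0.224]
ft_force: [0.0, 4.9, 1.4]
grip_width: 0.676
```

Run:
```python
from h import *
st=read_state(); print(st['tool_pos'],st['ft_force'].round(2),st['torque'].round(2),st['time_s'])
p,R=tpose(-.0156,.0105,39,.105,dx=-.001); plan(p,R)
p2,R2=tpose(-.0165,.0102,30,.105,dx=-.001); plan(p2,R2)
s=snap('wrist'); held(s,.105)
```

```text
[0.60075468 0.03327032 0.04696004] [0.05 4.88 1.35] [ 0.66 -0.17  0.01] 9.85
total dp units [ 0.003  0.014 -0.009] rot units [-0.012  0.011 -0.005] min rows 1.0
total dp units [ 0.011  0.098 -0.148] rot units [-1.575  0.173 -0.006] min rows 2.0
n 9942 plane tilt deg x -0.01 y 0.04 z0 mm -3.3333398708853674
head end max x mm [50.65408519 51.24679486 51.44560899] exp 52.5
y range [-33.56393208  33.51241366]
head y range [-28.19188042  28.14963612]
```

move_arm([
  {"dp": [0.001, 0.0105, -0.017], "delta_rot": [-0.196, 0.021, 0], "hand": 50},
  {"dp": [0.001, 0.0105, -0.017], "delta_rot": [-0.196, 0.021, 0], "hand": 50},
  {"dp": [0.001, 0.0105, -0.017], "delta_rot": [-0.196, 0.021, 0], "hand": 50},
  {"dp": [0.001, 0.0105, -0.017], "delta_rot": [-0.196, 0.021, 0], "hand": 50},
  {"dp": [0.001, 0.0105, -0.017], "delta_rot": [-0.196, 0.021, 0], "hand": 50},
  {"dp": [0.001, 0.0105, -0.017], "delta_rot": [-0.196, 0.021, 0], "hand": 50},
  {"dp": [0, 0, 0], "delta_rot": [0, 0, 0], "hand": 50},
  {"dp": [0, 0, 0], "delta_rot": [0, 0, 0], "hand": 50},
])

```text
time_s: 10.7
tool_pos: [0.601, 0.0364, 0.0417]
eef_rot: [0.713, 0.643, 0.207, -0.186]
ft_force: [1.1, 6.8, 2.1]
grip_width: 0.678
```

Run:
```python
from h import *
st=read_state(); print(st['tool_pos'],st['ft_force'].round(2),st['torque'].round(2),st['time_s'])
p2,R2=tpose(-.0165,.0102,30,.105,dx=-.001); plan(p2,R2)
s=snap('wrist','w3.png'); held(s,.105)
```

```text
[0.60104078 0.03643372 0.04169726] [1.13 6.77 2.14] [ 0.85 -0.21 -0.02] 10.7
total dp units [ 0.006  0.035 -0.043] rot units [-0.399  0.047 -0.006] min rows 1.0
n 13702 plane tilt deg x 4.43 y 0.01 z0 mm -3.478101011304433
head end max x mm [78.05892412 79.5770007  79.69226576] exp 52.5
y range [-33.65941062  33.54929751]
head y range [-28.28925965  28.12826108]
```

View pics/w3.png

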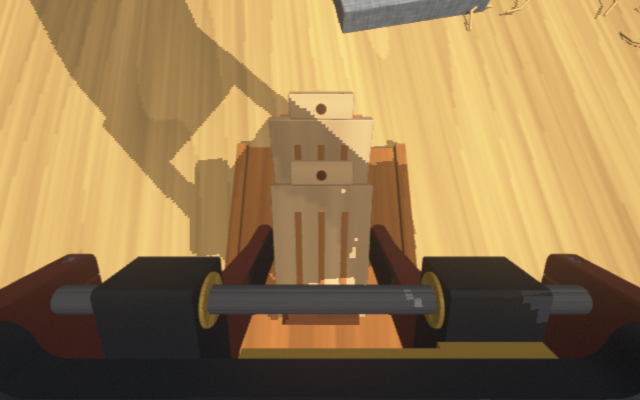

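move_arm([
  {"dp": [0.001, 0.014, -0.018], "delta_rot": [-0.196, 0.021, 0], "hand": 50},
  {"dp": [0, 0, 0], "delta_rot": [0, 0, 0], "hand": 50},
])

```text
time_s: 10.95
tool_pos: [0.6011, 0.037, 0.0407]
eef_rot: [0.715, 0.645, 0.199, -0.18]
ft_force: [0.4, 4.5, 1.3]
grip_width: 0.678
```

move_arm([
  {"dp": [0.001, 0.014, -0.018], "delta_rot": [-0.15, 0.017, 0], "hand": 50},
  {"dp": [0, 0, 0], "delta_rot": [0, 0, 0], "hand": 50},
])

```text
time_s: 11.15
tool_pos: [0.6012, 0.0375, 0.0398]
eef_rot: [0.717, 0.647, 0.194, -0.175]
ft_force: [0.2, 4.9, 1.0]
grip_width: 0.678
```

Run:
```python
from h import *
st=read_state(); print(st['tool_pos'],st['ft_force'].round(2),st['torque'].round(2),st['time_s'])
p2,R2=tpose(-.0165,.0102,30,.105,dx=-.001); plan(p2,R2)
```

```text
[0.60115395 0.03753348 0.03979912] [0.2  4.86 1.01] [ 0.67 -0.14  0.02] 11.15
total dp units [ 0.003  0.013 -0.005] rot units [-0.045  0.009 -0.005] min rows 1.0
```

move_arm([
  {"dp": [0, 0, 0], "delta_rot": [0, 0, 0], "hand": 63},
  {"dp": [0, 0, 0], "delta_rot": [0, 0, 0], "hand": 67},
  {"dp": [0, 0, 0], "delta_rot": [0, 0, 0], "hand": 71},
  {"dp": [0, 0, 0], "delta_rot": [0, 0, 0], "hand": 71},
])

```text
time_s: 11.55
tool_pos: [0.6012, 0.0369, 0.0396]
eef_rot: [0.717, 0.646, 0.194, -0.174]
ft_force: [0.4, 0.1, 0.3]
grip_width: 0.805
```

Run:
```python
from h import *
s=snap('wrist','w4.png'); held(s,.105); st=read_state(); print(st['ft_force'],st['grip_width']*88)
print(Ro.from_quat(st['eef_rot']).as_matrix()[:,2])
```

```text
n 14676 plane tilt deg x 1.62 y 0.03 z0 mm -2.0768085641494407
head end max x mm [78.40791654 79.88866839 79.99147648] exp 52.5
y range [-29.8542781   29.88546915]
head y range [-28.61815107  28.50012631]
[-0.66182658  0.27984629  0.04363909] 71.11403240162409
[ 0.052393    0.50094735 -0.86389046]
```

View pics/w4.png

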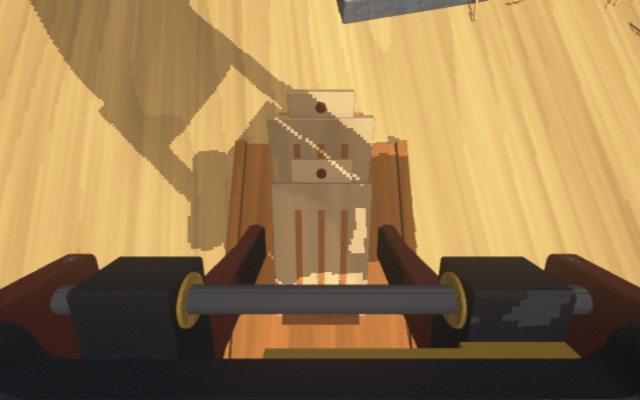

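move_arm([
  {"dp": [-0.02, -0.2, 0.346], "delta_rot": [0, 0, 0], "hand": 73},
  {"dp": [-0.03, -0.3, 0.52], "delta_rot": [0, 0, 0], "hand": 80},
  {"dp": [-0.03, -0.35, 0.605], "delta_rot": [0, 0, 0], "hand": 87},
  {"dp": [-0.03, -0.35, 0.605], "delta_rot": [0, 0, 0], "hand": 87},
  {"dp": [-0.02, -0.06, 0.33], "delta_rot": [-0.87, 0.095, 0], "hand": 87},
  {"dp": [-0.02, -0.06, 0.33], "delta_rot": [-0.87, 0.095, 0], "hand": 87},
  {"dp": [-0.02, -0.06, 0.33], "delta_rot": [-0.87, 0.095, 0], "hand": 87},
  {"dp": [-0.02, -0.06, 0.33], "delta_rot": [-0.87, 0.095, 0], "hand": 87},
  {"dp": [-0.02, -0.06, 0.33], "delta_rot": [-0.87, 0.095, 0], "hand": 87},
  {"dp": [-0.02, -0.06, 0.3], "delta_rot": [-0.87, 0.095, 0], "hand": 87},
  {"dp": [0, 0, 0], "delta_rot": [0, 0, 0], "hand": 87},
])

```text
time_s: 12.7
tool_pos: [0.591, -0.0401, 0.2447]
eef_rot: [0.742, 0.67, 0.002, 0.001]
ft_force: [0.7, -0.2, -0.3]
grip_width: 0.986
```

Run:
```python
from h import *
st=read_state(); print(st['tool_pos'],st['ft_force'].round(2),st['time_s'])
s=snap('wrist','w5.png'); np.savez('/tmp/w5.npz',**s)
plan([.5083,-.2785,.1],ypose(54.09-90)) 
u,v=proj(s,tray(0,0,.03)); print(u,v)
trayfit2(s,(int(u-75),int(u+75),int(max(0,v-100)),int(min(v+95,235))))
C=cloud(s)
q=(C-TC)@np.stack([EX,EY,EZ],1)
# long tile face: project
m=(q[...,0]>-.012)&(q[...,0]<.10)&(abs(q[...,1])<.05)&(q[...,2]>.013)
# predicted face z at 30deg
x0,z0=-.0165-.0035*2*np.sin(np.radians(30)),.010+.007*np.cos(np.radians(30))
res=q[...,2]-(z0+(q[...,0]-x0)*np.tan(np.radians(30)))
k=m&(abs(res)<.006)&(q[...,0]<.055)&(abs(q[...,1])<.027); Q=q[k]
c=np.polyfit(Q[:,0],Q[:,2],1); print('slope',np.degrees(np.arctan(c[0])),'n',k.sum(),'res med',np.median(res[k]))
c2=np.linalg.lstsq(np.c_[Q[:,:2],np.ones(len(Q))],Q[:,2],rcond=None)[0]; print('roll',np.degrees(np.arctan(c2[1])))
mm=m&(abs(res)<.004)&(q[...,0]<.052)
for a in np.arange(-.005,.05,.01):
    t=q[mm&(q[...,0]>a)&(q[...,0]<a+.01)]; print(round(a,3),'y range',(np.percentile(t[:,1],[.5,99.5])*1e3).round(1))
h=q[m&(abs(res)<.004)&(abs(q[...,1])<.015)]; print('head x max',np.percentile(h[:,0],[99,99.8]))
```

```text
[ 0.59104011 -0.04009965  0.24474833] [ 0.71 -0.21 -0.31] 12.7
total dp units [-1.639 -4.767 -2.861] rot units [-0.035  0.02  -5.246] min rows 6.0
322.23190241544967 139.72494743916596
strip 992 mean [535.9  24.6] axis 84.07 rect [535.1  16.5] [217.5   8.4]
strip 993 mean [662.7  12. ] axis 84.07 rect [661.8   3.6] [217.8   8.6]
lip 607 mean [598.   -1.8] axis 174.08 rect [597.6  -2.2] [23.  58.7]
lip 180 mean [589.7 -64.2] axis 173.1 rect [590.7 -63.8] [ 7.3 48.6]
slope 29.619391861859345 n 2326 res med -0.0008499986413586756
roll -0.06719680369179608
-0.005 y range [-29.7  28.6]
0.005 y range [-30.   29.4]
0.015 y range [-30.   28.8]
0.025 y range [-29.8  29.4]
0.035 y range [-30.1  28.8]
0.045 y range [-29.5  29.5]
head x max [0.09675929 0.09855565]
```

View pics/w5.png

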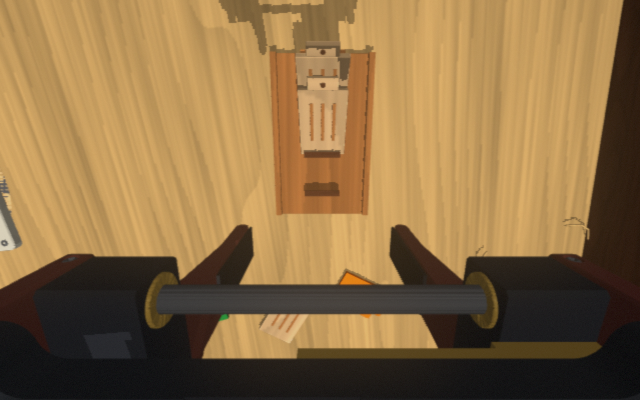

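Run:
```python
from h import *
s=dict(np.load('/tmp/w5.npz')); C=cloud(s); q=(C-TC)@np.stack([EX,EY,EZ],1)
for u in (314,330):
  for v in list(range(70,88,1))+list(range(148,158)): print(u,v,(q[v,u]*1e3).round(1))
```

```text
314 70 [79.3  9.8 65.6]
314 71 [78.2  9.8 66. ]
314 72 [77.1  9.8 66.6]
314 73 [76.4  9.9 64.2]
314 74 [75.8  9.9 61.8]
314 75 [74.7  9.9 61.8]
314 76 [73.3  9.9 64.2]
314 77 [72.1  9.9 64.9]
314 78 [70.7  9.8 67.4]
314 79 [69.8  9.9 66.5]
314 80 [68.7  9.9 66.7]
314 81 [67.9  9.9 64.9]
314 82 [66.5  9.9 66.9]
314 83 [65.9  9.9 63.6]
314 84 [64.7  9.9 64.8]
314 85 [63.7  9.9 64.2]
314 86 [62.8 10.  62.7]
314 87 [61.7 10.  62.4]
314 148 [-11.8  11.2  20.1]
314 149 [-13.1  11.2  20. ]
314 150 [-14.5  11.2  19.5]
314 151 [-16.2  11.3  16.9]
314 152 [-17.   11.2  22.3]
314 153 [-18.4  11.2  22. ]
314 154 [-19.6  11.2  22.9]
314 155 [-21.3  11.3  20.7]
314 156 [-22.4  11.2  22.8]
314 157 [-23.9  11.2  21.5]
330 70 [79.3 -8.3 65.9]
330 71 [78.3 -8.3 65.9]
330 72 [77.4 -8.3 65.2]
330 73 [76.6 -8.4 63.6]
330 74 [75.5 -8.4 63.8]
330 75 [74.8 -8.5 61.6]
330 76 [73.3 -8.4 64.1]
330 77 [72.  -8.3 66.2]
330 78 [70.6 -8.3 68.5]
330 79 [69.6 -8.3 67.8]
330 80 [68.7 -8.3 66.6]
330 81 [67.7 -8.4 66.6]
330 82 [66.8 -8.4 65.4]
330 83 [65.9 -8.5 64. ]
330 84 [64.8 -8.5 64.1]
330 85 [64.  -8.6 61.8]
330 86 [62.7 -8.5 63.7]
330 87 [61.8 -8.6 62.3]
330 148 [-11.7 -10.8  20.7]
330 149 [-13.1 -10.8  19.4]
330 150 [-14.5 -10.8  19.9]
330 151 [-15.9 -10.9  18.9]
330 152 [-16.9 -10.8  23.1]
330 153 [-18.2 -10.8  23.2]
330 154 [-19.6 -10.8  23.3]
330 155 [-21.  -10.8  23.2]
330 156 [-22.5 -10.9  21.9]
330 157 [-23.7 -10.8  23. ]
```

move_arm([
  {"dp": [-0.205, -0.596, -0.1], "delta_rot": [-0.005, 0.003, -0.656], "hand": 87},
  {"dp": [-0.205, -0.596, -0.1], "delta_rot": [-0.005, 0.003, -0.656], "hand": 87},
  {"dp": [-0.205, -0.596, -0.1], "delta_rot": [-0.005, 0.003, -0.656], "hand": 87},
  {"dp": [-0.205, -0.596, -0.1], "delta_rot": [-0.005, 0.003, -0.656], "hand": 87},
  {"dp": [-0.205, -0.596, -0.1], "delta_rot": [-0.005, 0.003, -0.656], "hand": 87},
  {"dp": [-0.205, -0.596, -0.1], "delta_rot": [-0.005, 0.003, -0.656], "hand": 87},
  {"dp": [-0.205, -0.596, -0.1], "delta_rot": [-0.005, 0.003, -0.656], "hand": 87},
  {"dp": [-0.205, -0.596, -0.1], "delta_rot": [0, 0, -0.656], "hand": 87},
  {"dp": [0, 0, -0.7], "delta_rot": [0, 0, 0], "hand": 87},
  {"dp": [0, 0, -0.7], "delta_rot": [0, 0, 0], "hand": 87},
  {"dp": [0, 0, -0.7], "delta_rot": [0, 0, 0], "hand": 87},
  {"dp": [0, 0, 0], "delta_rot": [0, 0, 0], "hand": 87},
])

```text
time_s: 13.95
tool_pos: [0.5034, -0.2779, 0.0912]
eef_rot: [0.891, 0.453, -0.003, -0.006]
ft_force: [0.7, -0.1, -0.1]
grip_width: 0.989
```

Run:
```python
from h import *
s=snap('wrist','w6.png'); print(proj(s,[.5083,-.2785,.007])); 
plan([.5083,-.2785,.003],ypose(54.09-90)); print(read_state()['time_s'])
try: tilefit(s,(240,400,80,284))
except Exception as e: print(e)
```

```text
[327.1115257  201.14453828]
total dp units [ 0.065  0.003 -1.814] rot units [-0.053 -0.083  0.034] min rows 2.0
14.0
rect [ 508.4 -278. ] [89.  59.6] 54.2
centre mm [ 508.4 -278. ] heading deg 54.24
```

View pics/w6.png

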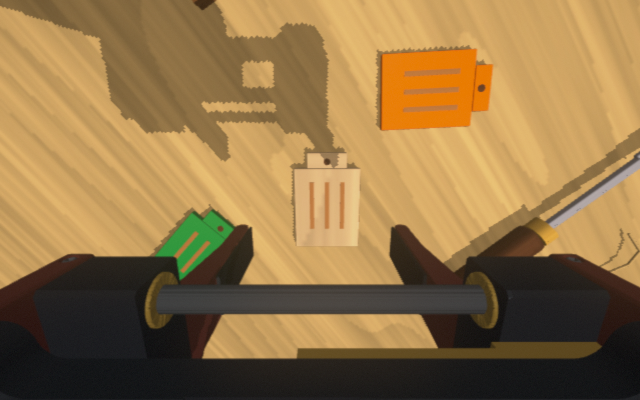

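move_arm([
  {"dp": [0.065, 0.003, -0.5], "delta_rot": [-0.053, -0.083, 0.034], "hand": 87},
  {"dp": [0, 0, -0.6], "delta_rot": [0, 0, 0], "hand": 87},
  {"dp": [0, 0, -0.4], "delta_rot": [0, 0, 0], "hand": 87},
  {"dp": [0, 0, -0.22], "delta_rot": [0, 0, 0], "hand": 87},
  {"dp": [0, 0, 0], "delta_rot": [0, 0, 0], "hand": 87},
  {"dp": [0, 0, 0], "delta_rot": [0, 0, 0], "hand": 87},
])

```text
time_s: 14.6
tool_pos: [0.5117, -0.2795, 0.0114]
eef_rot: [0.89, 0.455, 0.002, 0.004]
ft_force: [0.0, -0.3, 1.0]
grip_width: 0.992
```

Run:
```python
from h import *
plan([.5083,-.2783,.003],ypose(54.15-90)); print(read_state()['time_s'],read_state()['tool_pos'])
```

```text
total dp units [-0.068  0.024 -0.168] rot units [ 0.048  0.066 -0.005] min rows 1.0
14.6 [ 0.51171269 -0.27951163  0.01140202]
```

move_arm([
  {"dp": [-0.068, 0.024, -0.05], "delta_rot": [0.048, 0.066, 0], "hand": 87},
  {"dp": [0, 0, -0.1], "delta_rot": [0, 0, 0], "hand": 87},
  {"dp": [0, 0, 0], "delta_rot": [0, 0, 0], "hand": 87},
  {"dp": [0, 0, 0], "delta_rot": [0, 0, 0], "hand": 87},
])

```text
time_s: 15.0
tool_pos: [0.5075, -0.2777, 0.0027]
eef_rot: [0.89, 0.456, -0.001, -0.001]
ft_force: [0.1, 0.8, 0.7]
grip_width: 0.988
```

Run:
```python
from h import *
plan([.5083,-.2783,.003],ypose(54.15-90)); print(read_state()['time_s'],read_state()['tool_pos'])
```

```text
total dp units [ 0.016 -0.012  0.007] rot units [-0.006 -0.015 -0.008] min rows 1.0
15.0 [ 0.50752162 -0.27769761  0.00266326]
```

move_arm([
  {"dp": [0.01, -0.01, 0.01], "delta_rot": [0, -0.01, 0], "hand": 60},
  {"dp": [0, 0, 0], "delta_rot": [0, 0, 0], "hand": 50},
  {"dp": [0, 0, 0], "delta_rot": [0, 0, 0], "hand": 50},
  {"dp": [0, 0, 0], "delta_rot": [0, 0, 0], "hand": 50},
  {"dp": [0, 0, 0], "delta_rot": [0, 0, 0], "hand": 50},
  {"dp": [0, 0, 0], "delta_rot": [0, 0, 0], "hand": 50},
], grip_force=20)

```text
time_s: 15.6
tool_pos: [0.508, -0.2782, 0.0031]
eef_rot: [0.89, 0.456, -0.0, -0.0]
ft_force: [0.7, 0.2, -0.0]
grip_width: 0.678
```

Run:
```python
from h import *
st=read_state(); print(st['time_s'],st['tool_pos'],st['ft_force'],st['grip_width']*88)
# entry 26 deg; toe top corner 4mm beyond lip tip (x=-71): 
th=26; xb=-.067+.007*np.sin(np.radians(th))
for zb in (.09,.011): p,R=tpose(xb,zb,th,.09,dx=-.0003); plan(p,R)
# home geometry: long tile face top
xm=-.02; zm=.010+.007*np.cos(np.pi/6)
for t in np.arange(14,21,.5):
    a=np.radians(t); hx=-.075+.007*np.sin(a)+.09*np.cos(a); hz=.010+.09*np.sin(a)
    print(t,round((hz-(zm+(hx-xm)*np.tan(np.pi/6)))*1e3,2),end='; ')
for t in (24,26): 
    a=np.radians(t); xb=-.067+.007*np.sin(a); hx=xb+.09*np.cos(a); hz=.010+.09*np.sin(a)
    print(t,'entry clear',round((hz-(zm+(hx-xm)*np.tan(np.pi/6)))*1e3,2))
```

```text
15.6 [ 0.50803787 -0.27820238  0.00309833] [ 0.69098067  0.22427495 -0.02136699] 59.69022816350095
total dp units [1.757 5.276 2.189] rot units [ 4.283 -1.641  5.123] min rows 6.0
total dp units [1.757 5.276 0.609] rot units [ 4.283 -1.641  5.123] min rows 6.0
14.0 -3.93; 14.5 -3.09; 15.0 -2.25; 15.5 -1.41; 16.0 -0.56; 16.5 0.28; 17.0 1.13; 17.5 1.98; 18.0 2.84; 18.5 3.69; 19.0 4.55; 19.5 5.4; 20.0 6.26; 20.5 7.12; 24 entry clear 8.57
26 entry clear 12.05
```

move_arm([
  {"dp": [0, 0, 0.5], "delta_rot": [0, 0, 0], "hand": 50},
  {"dp": [0, 0, 0.8], "delta_rot": [0, 0, 0], "hand": 50},
  {"dp": [0.176, 0.528, 0.13], "delta_rot": [0.428, -0.164, 0.512], "hand": 50},
  {"dp": [0.176, 0.528, 0.13], "delta_rot": [0.428, -0.164, 0.512], "hand": 50},
  {"dp": [0.176, 0.528, 0.13], "delta_rot": [0.428, -0.164, 0.512], "hand": 50},
  {"dp": [0.176, 0.528, 0.13], "delta_rot": [0.428, -0.164, 0.512], "hand": 50},
  {"dp": [0.176, 0.528, 0.13], "delta_rot": [0.428, -0.164, 0.512], "hand": 50},
  {"dp": [0.176, 0.528, 0.13], "delta_rot": [0.428, -0.164, 0.512], "hand": 50},
  {"dp": [0.176, 0.528, 0.13], "delta_rot": [0.428, -0.164, 0.512], "hand": 50},
  {"dp": [0.176, 0.528, 0.13], "delta_rot": [0.428, -0.164, 0.512], "hand": 50},
  {"dp": [0.176, 0.528, 0.13], "delta_rot": [0.428, -0.164, 0.512], "hand": 50},
  {"dp": [0.176, 0.528, 0.13], "delta_rot": [0.428, -0.164, 0.512], "hand": 50},
])

```text
time_s: 16.8
tool_pos: [0.5962, -0.0132, 0.1333]
eef_rot: [0.723, 0.653, 0.168, -0.151]
ft_force: [0.0, 0.5, -0.5]
grip_width: 0.679
```

move_arm([
  {"dp": [0, 0, 0], "delta_rot": [0, 0, 0], "hand": 50},
  {"dp": [0, 0, 0], "delta_rot": [0, 0, 0], "hand": 50},
  {"dp": [0, 0, 0], "delta_rot": [0, 0, 0], "hand": 50},
])

```text
time_s: 17.1
tool_pos: [0.5955, -0.0148, 0.1327]
eef_rot: [0.724, 0.652, 0.166, -0.15]
ft_force: [-0.3, -0.3, -0.8]
grip_width: 0.679
```

Run:
```python
from h import *
s=snap('wrist','w7.png'); held(s,.09); st=read_state(); print(st['time_s'],st['tool_pos'],st['ft_force'],st['grip_width']*88)
th=26; xb=-.067+.007*np.sin(np.radians(th))
for zb in (.025,.0105): p,R=tpose(xb,zb,th,.09,dx=-.0007); plan(p,R)
```

```text
n 8902 plane tilt deg x 0.29 y -0.03 z0 mm -3.2109938853754403
head end max x mm [43.78718588 44.3049963  44.52908253] exp 45.0
y range [-33.63193509  33.92720433]
head y range [-17.67476017  17.72732845]
17.15 [ 0.59558984 -0.01486705  0.13283945] [-0.50582549 -0.72191498 -0.3974069 ] 59.96642516517159
total dp units [ 0.006  0.016 -1.702] rot units [ 0.009 -0.008  0.014] min rows 2.0
total dp units [ 0.006  0.016 -1.992] rot units [ 0.009 -0.008  0.014] min rows 2.0
```

View pics/w7.png

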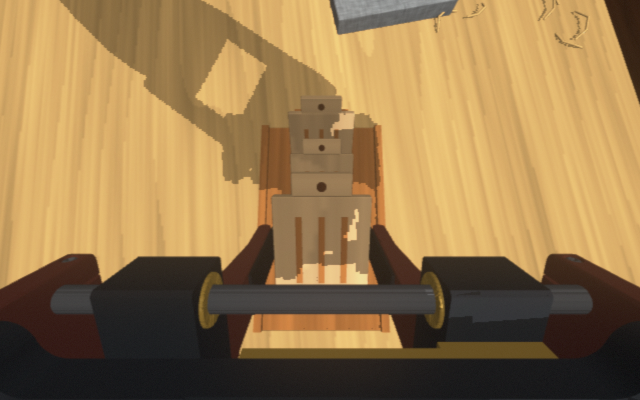

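move_arm([
  {"dp": [0.006, 0.016, -0.6], "delta_rot": [0, 0, 0.01], "hand": 50},
  {"dp": [0, 0, -0.6], "delta_rot": [0, 0, 0], "hand": 50},
  {"dp": [0, 0, -0.4], "delta_rot": [0, 0, 0], "hand": 50},
  {"dp": [0, 0, -0.25], "delta_rot": [0, 0, 0], "hand": 50},
  {"dp": [0, 0, -0.08], "delta_rot": [0, 0, 0], "hand": 50},
  {"dp": [0, 0, -0.04], "delta_rot": [0, 0, 0], "hand": 50},
  {"dp": [0, 0, 0], "delta_rot": [0, 0, 0], "hand": 50},
  {"dp": [0, 0, 0], "delta_rot": [0, 0, 0], "hand": 50},
])

```text
time_s: 17.95
tool_pos: [0.5969, -0.0136, 0.0355]
eef_rot: [0.723, 0.653, 0.167, -0.15]
ft_force: [0.1, 0.2, -0.8]
grip_width: 0.676
```

Run:
```python
from h import *
st=read_state(); print(st['time_s'],st['tool_pos'],st['ft_force'],st['torque'].round(2))
th=26; xb=-.067+.007*np.sin(np.radians(th))
p,R=tpose(xb,.0105,th,.09,dx=-.0007); plan(p,R)
```

```text
17.95 [ 0.5969296  -0.0135793   0.03549133] [ 0.12751518  0.20843713 -0.76082574] [-0.24 -0.06 -0.03]
total dp units [-0.02  -0.009 -0.045] rot units [ 0.007  0.014 -0.006] min rows 1.0
```

move_arm([
  {"dp": [-0.02, -0.01, -0.035], "delta_rot": [0, 0, 0], "hand": 50},
  {"dp": [-0.004, -0.04, 0], "delta_rot": [0, 0, 0], "hand": 50},
  {"dp": [-0.004, -0.04, 0], "delta_rot": [0, 0, 0], "hand": 50},
  {"dp": [-0.002, -0.02, 0], "delta_rot": [0, 0, 0], "hand": 50},
  {"dp": [0, 0, 0], "delta_rot": [0, 0, 0], "hand": 50},
  {"dp": [0, 0, 0], "delta_rot": [0, 0, 0], "hand": 50},
])

```text
time_s: 18.55
tool_pos: [0.5948, -0.0189, 0.0328]
eef_rot: [0.724, 0.653, 0.167, -0.151]
ft_force: [-0.0, -0.2, -0.3]
grip_width: 0.682
```

Run:
```python
from h import *
st=read_state(); print(st['time_s'],st['tool_pos'],st['ft_force'],st['torque'].round(2))
th=26; xb=-.075+.007*np.sin(np.radians(th))
p,R=tpose(xb,.0105,th,.09,dx=-.0007); plan(p,R)
```

```text
18.55 [ 0.59481566 -0.01894059  0.03283027] [-0.01713723 -0.20090097 -0.27355539] [-0.24 -0.05  0.02]
total dp units [ 0.005 -0.061  0.008] rot units [ 0.003 -0.001 -0.005] min rows 1.0
```

move_arm([
  {"dp": [0.005, -0.02, 0], "delta_rot": [0, 0, 0], "hand": 50},
  {"dp": [0, -0.02, 0], "delta_rot": [0, 0, 0], "hand": 50},
  {"dp": [0, 0, 0], "delta_rot": [0, 0, 0], "hand": 50},
])

```text
time_s: 18.85
tool_pos: [0.5951, -0.021, 0.0328]
eef_rot: [0.724, 0.653, 0.167, -0.151]
ft_force: [0.2, 0.1, -0.4]
grip_width: 0.68
```

move_arm([
  {"dp": [-0.001, -0.01, 0], "delta_rot": [0, 0, 0], "hand": 50},
  {"dp": [0, 0, 0], "delta_rot": [0, 0, 0], "hand": 50},
])

```text
time_s: 19.05
tool_pos: [0.595, -0.0214, 0.0328]
eef_rot: [0.723, 0.653, 0.167, -0.151]
ft_force: [0.9, 0.1, -0.8]
grip_width: 0.681
```

move_arm([
  {"dp": [-0.001, -0.01, 0], "delta_rot": [0, 0, 0], "hand": 50},
  {"dp": [0, 0, 0], "delta_rot": [0, 0, 0], "hand": 50},
])

```text
time_s: 19.25
tool_pos: [0.595, -0.0219, 0.0328]
eef_rot: [0.723, 0.653, 0.167, -0.151]
ft_force: [-0.1, -0.1, 0.5]
grip_width: 0.682
```

move_arm([
  {"dp": [-0.001, -0.01, 0], "delta_rot": [0, 0, 0], "hand": 50},
  {"dp": [0, 0, 0], "delta_rot": [0, 0, 0], "hand": 50},
])

```text
time_s: 19.45
tool_pos: [0.5949, -0.0224, 0.0328]
eef_rot: [0.723, 0.653, 0.167, -0.151]
ft_force: [0.3, -0.1, -0.8]
grip_width: 0.68
```

move_arm([
  {"dp": [-0.001, -0.01, 0], "delta_rot": [0, 0, 0], "hand": 50},
  {"dp": [0, 0, 0], "delta_rot": [0, 0, 0], "hand": 50},
])

```text
time_s: 19.65
tool_pos: [0.5949, -0.0227, 0.0329]
eef_rot: [0.723, 0.653, 0.167, -0.151]
ft_force: [0.4, 1.6, -0.9]
grip_width: 0.678
```

move_arm([
  {"dp": [-0.001, -0.01, 0], "delta_rot": [0, 0, 0], "hand": 50},
  {"dp": [0, 0, 0], "delta_rot": [0, 0, 0], "hand": 50},
])

```text
time_s: 19.85
tool_pos: [0.5948, -0.0229, 0.033]
eef_rot: [0.723, 0.653, 0.167, -0.151]
ft_force: [0.9, 4.5, 1.1]
grip_width: 0.681
```

Run:
```python
from h import *
st=read_state(); print(st['ft_force'],st['torque'].round(2))
P=[]
for th in (26,18,17):
    P.append(tpose(-.075+.007*np.sin(np.radians(th)),.0102,th,.09,dx=-.0007)); plan(*P[-1])
print((P[1][0]-P[0][0])/.05,(P[2][0]-P[0][0])/.05)
```

```text
[0.93316228 4.4669468  1.13713632] [ 0.67 -0.23 -0.09]
total dp units [ 0.005  0.017 -0.002] rot units [-0.006 -0.003 -0.007] min rows 1.0
total dp units [ 0.009  0.055 -0.117] rot units [-1.395  0.14  -0.007] min rows 2.0
total dp units [ 0.009  0.058 -0.132] rot units [-1.568  0.158 -0.007] min rows 2.0
[ 0.00385944  0.03722    -0.11509395] [ 0.00421685  0.04066679 -0.12999285]
```

move_arm([
  {"dp": [0.001, 0.006, -0.016], "delta_rot": [-0.2, 0.02, 0], "hand": 50},
  {"dp": [0.001, 0.006, -0.016], "delta_rot": [-0.2, 0.02, 0], "hand": 50},
  {"dp": [0.001, 0.006, -0.016], "delta_rot": [-0.2, 0.02, 0], "hand": 50},
  {"dp": [0, 0.006, -0.017], "delta_rot": [-0.2, 0.02, 0], "hand": 50},
  {"dp": [0, 0.005, -0.017], "delta_rot": [-0.2, 0.02, 0], "hand": 50},
  {"dp": [0, 0.005, -0.017], "delta_rot": [-0.2, 0.02, 0], "hand": 50},
  {"dp": [0, 0, 0], "delta_rot": [0, 0, 0], "hand": 50},
  {"dp": [0, 0, 0], "delta_rot": [0, 0, 0], "hand": 50},
])

```text
time_s: 20.65
tool_pos: [0.595, -0.0211, 0.028]
eef_rot: [0.732, 0.661, 0.123, -0.111]
ft_force: [1.2, 5.8, 1.2]
grip_width: 0.677
```

move_arm([
  {"dp": [0, 0.005, -0.017], "delta_rot": [-0.2, 0.02, 0], "hand": 50},
  {"dp": [0, 0, 0], "delta_rot": [0, 0, 0], "hand": 50},
])

```text
time_s: 20.85
tool_pos: [0.595, -0.0209, 0.0272]
eef_rot: [0.733, 0.662, 0.116, -0.104]
ft_force: [1.6, 4.8, 0.9]
grip_width: 0.679
```

move_arm([
  {"dp": [0, 0.003, -0.009], "delta_rot": [-0.1, 0.01, 0], "hand": 50},
  {"dp": [0, 0, 0], "delta_rot": [0, 0, 0], "hand": 50},
])

```text
time_s: 21.05
tool_pos: [0.595, -0.0209, 0.0267]
eef_rot: [0.734, 0.662, 0.112, -0.101]
ft_force: [-0.2, 6.2, 1.3]
grip_width: 0.682
```

Run:
```python
from h import *
st=read_state(); print(st['time_s'],st['tool_pos'],st['ft_force'],st['torque'].round(2))
plan(*tpose(-.075+.007*np.sin(np.radians(17)),.0102,17,.09,dx=-.0007)); s=snap('wrist','w8.png'); held(s,.09)
```

```text
21.05 [ 0.59503034 -0.02085726  0.02672329] [-0.16891916  6.20322579  1.28360341] [ 0.93 -0.26 -0.01]
total dp units [ 0.005  0.018 -0.006] rot units [-0.068  0.009 -0.006] min rows 1.0
n 14846 plane tilt deg x 3.31 y 0.07 z0 mm -2.7880825108387337
head end max x mm [78.00083987 79.514196   79.99469186] exp 45.0
y range [-33.55790439  33.88096446]
head y range [-28.45288473  28.8723303 ]
```

View pics/w8.png

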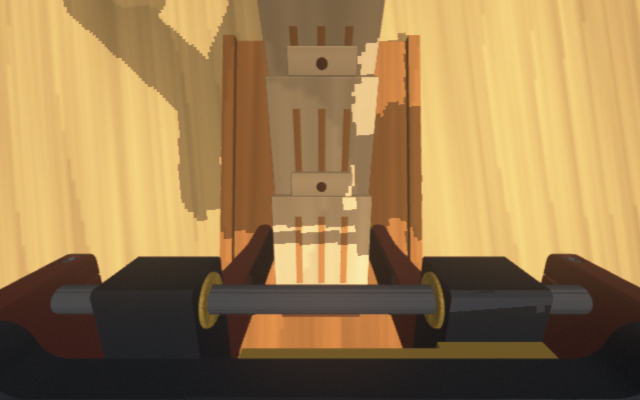

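move_arm([
  {"dp": [0, 0, 0], "delta_rot": [0, 0, 0], "hand": 63},
  {"dp": [0, 0, 0], "delta_rot": [0, 0, 0], "hand": 67},
  {"dp": [0, 0, 0], "delta_rot": [0, 0, 0], "hand": 71},
  {"dp": [0, 0, 0], "delta_rot": [0, 0, 0], "hand": 71},
  {"dp": [-0.012, -0.118, 0.38], "delta_rot": [0, 0, 0], "hand": 72},
  {"dp": [-0.018, -0.177, 0.573], "delta_rot": [0, 0, 0], "hand": 80},
  {"dp": [-0.02, -0.2, 0.67], "delta_rot": [0, 0, 0], "hand": 87},
  {"dp": [-0.02, -0.2, 0.67], "delta_rot": [0, 0, 0], "hand": 87},
  {"dp": [0, 0, 0.6], "delta_rot": [-0.6, 0.06, 0], "hand": 87},
  {"dp": [0, 0, 0.6], "delta_rot": [-0.8, 0.08, 0], "hand": 87},
  {"dp": [0, 0.1, 0.6], "delta_rot": [-0.8, 0.08, 0], "hand": 87},
  {"dp": [0, 0.1, 0.3], "delta_rot": [-0.75, 0.08, 0], "hand": 87},
])

```text
time_s: 22.3
tool_pos: [0.5927, -0.0466, 0.2496]
eef_rot: [0.743, 0.67, 0.003, 0.001]
ft_force: [-0.8, 0.3, -0.4]
grip_width: 0.989
```

move_arm([
  {"dp": [0, 0, 0], "delta_rot": [0, 0, 0], "hand": 87},
  {"dp": [0, 0, 0], "delta_rot": [0, 0, 0], "hand": 87},
  {"dp": [0, 0, 0], "delta_rot": [0, 0, 0], "hand": 87},
])

```text
time_s: 22.6
tool_pos: [0.5905, -0.0465, 0.2446]
eef_rot: [0.743, 0.67, 0.002, -0.003]
ft_force: [-0.0, 0.1, 0.3]
grip_width: 0.989
```

Run:
```python
from h import *
st=read_state(); print(st['time_s'],st['tool_pos'],st['ft_force'])
s=snap('wrist','w9.png'); np.savez('/tmp/w9.npz',**s); t=snap('scene','s9.png')
u,v=proj(s,tray(0,0,.03)); print(u,v); trayfit2(s,(int(u-85),int(u+85),int(max(0,v-110)),int(min(v+105,235))))
q=(cloud(s)-TC)@np.stack([EX,EY,EZ],1)
def face(name,xw,th,L,xr):
    a=np.radians(th); x0,z0=xw,.010+.007*np.cos(a)
    res=q[...,2]-(z0+(q[...,0]-x0)*np.tan(a))
    k=(abs(res)<.006)&(q[...,0]>xr[0])&(q[...,0]<xr[1])&(abs(q[...,1])<.027); Q=q[k]
    c=np.linalg.lstsq(np.c_[Q[:,:2],np.ones(len(Q))],Q[:,2],rcond=None)[0]
    print(name,'slope',np.degrees(np.arctan(c[0])).round(2),'roll',np.degrees(np.arctan(c[1])).round(2),'res',np.median(res[k])*1e3,'head x expected',(xw+L*np.cos(a))*1e3)
    for b in np.linspace(xr[0],xr[1],5)[:-1]:
        w=(xr[1]-xr[0])/4; tt=q[(abs(res)<.004)&(q[...,0]>b)&(q[...,0]<b+w)&(abs(q[...,1])<.045)]; print('  y',(np.percentile(tt[:,1],[.5,99.5])*1e3).round(1))
face('long',-.02,30,.105,(.014,.055)); face('short',-.075,17,.09,(-.066,-.006))
for yy in (.010,-.010):
    k=abs(q[...,1]-yy)<.0012
    for lo,hi in ((.004,.020),(.064,.078),(-.08,-.066)):
        kk=k&(q[...,0]>lo)&(q[...,0]<hi); o=np.argsort(q[kk][:,0]); print(yy,[(round(a*1e3,1),round(b*1e3,1)) for a,b in q[kk][o][:,[0,2]]])
```

```text
22.6 [ 0.59049626 -0.04650619  0.24461277] [-0.01645527  0.07288825  0.31752331]
322.9697077230781 135.76675464739247
strip 1007 mean [536.   24.9] axis 84.07 rect [535.2  16.9] [218.8   8.5]
strip 1005 mean [662.7  11.7] axis 84.07 rect [661.7   3.3] [217.6   8.5]
strip 143 mean [590.5 -59.3] axis 174.02 rect [592.  -60.9] [10.2 58.9]
lip 674 mean [593.5 -40.4] axis 174.67 rect [594.  -38.5] [29.8 59.5]
lip 206 mean [591.  -64.4] axis 174.17 rect [591.  -64.4] [ 7.3 48.4]
long slope 29.45 roll -0.07 res -1.0208324134656914 head x expected 70.93266739736606
  y [-29.6  29.4]
  y [-30.2  29.1]
  y [-29.5  29.3]
  y [-29.7  28.9]
short slope 16.23 roll 0.04 res -1.1943104434084302 head x expected 11.067428036673183
  y [-30.1  29.3]
  y [-29.5  29.1]
  y [-30.2  29.1]
  y [-29.4  29.3]
0.01 [(np.float64(5.1), np.float64(38.1)), (np.float64(5.1), np.float64(40.8)), (np.float64(6.4), np.float64(39.9)), (np.float64(6.4), np.float64(40.0)), (np.float64(7.6), np.float64(39.6)), (np.float64(7.6), np.float64(40.1)), (np.float64(8.8), np.float64(39.1)), (np.float64(8.9), np.float64(42.1)), (np
[... 4681 characters left out ...]
np.float64(-77.3), np.float64(21.5)), (np.float64(-77.1), np.float64(22.3)), (np.float64(-75.7), np.float64(22.0)), (np.float64(-75.5), np.float64(22.8)), (np.float64(-74.4), np.float64(21.4)), (np.float64(-74.4), np.float64(21.6)), (np.float64(-72.8), np.float64(22.0)), (np.float64(-72.8), np.float64(22.2)), (np.float64(-71.5), np.float64(21.2)), (np.float64(-71.4), np.float64(21.8)), (np.float64(-71.0), np.float64(16.8)), (np.float64(-70.8), np.float64(17.7)), (np.float64(-69.4), np.float64(17.7)), (np.float64(-69.3), np.float64(18.0)), (np.float64(-67.9), np.float64(17.7)), (np.float64(-67.9), np.float64(17.8)), (np.float64(-66.2), np.float64(18.8)), (np.float64(-66.1), np.float64(19.3))]
```

View pics/w9.png

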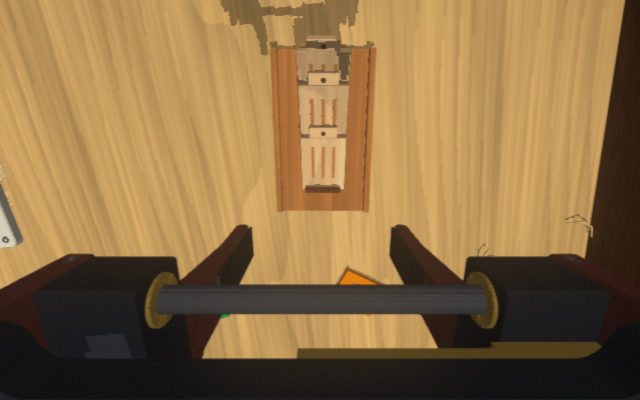

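View pics/s9.png

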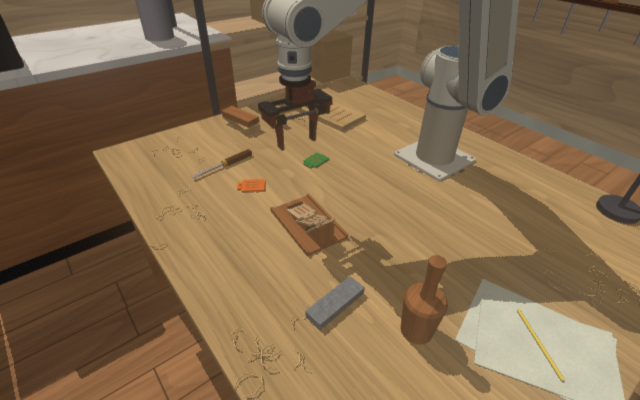

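```bash
python3 -c "
from h import *
print(job_done(), read_state()['time_s'])"
```

```text
the job is handed in; nothing more can be done
the job is handed in; nothing more can be done
```

Both tiles are in the tray, long one first, and the job is handed in at about 22.7 s of the 69 s allowed.

- **Order and placing:** The longer tile, picked up left of the tray, went into the middle row. The shorter one, from the right, went into the right-hand row. I slid each toe under its lip until it touched the cleat wall. The largest force I read was about 7 N. I then lowered the head onto the tile behind and let go.

- **Last camera check:**

| | Long tile | Short tile |
|---|---|---|
| Slope, measured | 29.5° | 16.2° |
| Slope, given | 30° | about 17° |
| Sideways roll | under 0.1° | under 0.1° |
| Off the tray's centre line | about 0.3 mm | about 0.4 mm |
| Head end from where "fully home" puts it | within 1 mm | within 1 mm |

- **Left alone:** I did not touch the mallet, gouge or stone, or the green and orange look-alikes. The gripper was clear of the tray at hand-in.

- **What disagreed:** The tile faces measured about 1 mm lower than calculated, which is within the cameras' 2 mm accuracy. While reaching for the short tile I corrected a tilt that was only the arm settling, and undid that before gripping. The first tile fits from the top camera came out too large to use, so I used the wrist camera instead, which gave 104.6 × 59.6 mm and 89.7 × 59.7 mm.

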